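# Fetch the salt crock from behind the canisters

### The job

Clear the three tall canisters off the wooden board into the black tray, all standing upright, then take out the blue salt crock behind them and set it upright in the middle of the cork trivet. Only when the crock stands there, put every canister back upright on the middle of the coaster of its own colour. Leave the pepper shaker standing where it is, do not knock over the crock or a canister, and let go of everything at the end.

Things in the scene. Friction and masses are not known exactly. Their poses are not given: they have to be found in the camera images.
- canister_red: Loose upright canister, white with a red band and a red lid: straight cylinder 52 mm across, 110 mm high to the top of the lid, plus a small steel knob 14 mm across and 8 mm high in the middle of the lid; the lid does not come off. About 0.25 kg. Origin: centre of its underside; z up.
- canister_yellow: Loose upright canister, white with a yellow band and a yellow lid: straight cylinder 52 mm across, 110 mm high to the top of the lid, plus a small steel knob 14 mm across and 8 mm high in the middle of the lid; the lid does not come off. About 0.25 kg. Origin: centre of its underside; z up.
- canister_green: Loose upright canister, white with a green band and a green lid: straight cylinder 52 mm across, 110 mm high to the top of the lid, plus a small steel knob 14 mm across and 8 mm high in the middle of the lid; the lid does not come off. About 0.25 kg. Origin: centre of its underside; z up.
- coaster_red: Plain red round coaster fixed on the dark wooden board (board: 12 mm thick, 200 x 230 mm), 76 mm across, 4 mm thick; home of the canister of its colour, which stands on it at the start. Origin: centre of its underside (its top is 4 mm above); z up.
- coaster_yellow: Plain yellow round coaster fixed on the dark wooden board (board: 12 mm thick, 200 x 230 mm), 76 mm across, 4 mm thick; home of the canister of its colour, which stands on it at the start. Origin: centre of its underside (its top is 4 mm above); z up.
- coaster_green: Plain green round coaster fixed on the dark wooden board (board: 12 mm thick, 200 x 230 mm), 76 mm across, 4 mm thick; home of the canister of its colour, which stands on it at the start. Origin: centre of its underside (its top is 4 mm above); z up.
- crock: Loose low salt crock on the bare board, ringed by the three canisters: blue straight cylinder 48 mm across and 48 mm high with a thin white ring and a white disc on top; about 0.14 kg. Neighbouring canisters stand about 20 mm from its side. Origin: centre of its underside; z up.
- trivet: Round cork trivet fixed on the tiled counter, 90 mm across, 8 mm thick. Origin: centre of its underside (its top is 8 mm above); z up.
- tray: Empty shallow black tray fixed on the counter, 300 mm along its x, 125 mm along its y, rim 14 mm high, walls and floor 4 mm thick; room for the three canisters in a row along x. Origin: centre of its underside (inner floor 4 mm above); z up.
- shaker: Loose pepper shaker on a corner of the board, pale wood with a brass top, 30 mm across, 55 mm high; not to be moved. Origin: centre of its underside; z up.

How it is judged:
By the outcome, as a careful person would: the job done as asked, in the order asked, and still so for the second after the job is handed in, with the robot touching nothing.
It also fails if it takes over 144 s, if anything falls off the work surface, if the arm or the gripper's body presses on something with over 40 N, if the wrist force passes 120 N, or if a joint passes its speed limit or range.

### The arm

A 6-joint arm with a two-finger parallel gripper is mounted at the origin on the work surface. World frame = base frame: x ahead of the robot, y to its left, z up, the work surface at z = 0. Lengths are in m, angles in rad, forces in N, time in s.
With the tool pointing down it reaches from about 0.275 to 0.725 m from the base axis. Payload 15.9 kg.
Tool frame: the origin (TCP) lies at the very end of the fingers, on their centre line; the grasp point (between the pads) lies 19 mm behind it; x points along the fingers, y is the direction in which the jaws open and shut, and the axes are right-handed (so a half turn about x gives the same grasp; the last joint's range is limited). The gripper opens to 85 mm and grips with 20 to 120 N. Pads are 22 mm wide; open, the fingers measure 114 mm over their backs; the gripper's body (76 mm by 85 mm) begins 54 mm behind the grasp point. The pads swing forward as they close: fully open they stand 13 mm farther back than shut.
Start: joints at [-1.231, 0.213, -0.034, 1.323, 0, 1.571], TCP at [0.167, -0.471, 0.21] pointing down, gripper open.
Joint ranges: [-2.98, 2.98], [-0.74, 1.72], [-1.14, 1.35], [-2.1, 2.04], [-1.57, 1.44], [-3.14, 3.14]. Speed limits (rad/s): [1.89, 1.89, 2.39, 2.57, 3.14, 3.14].

### API

Orientations are given as a unit quaternion [w, x, y, z].
In Python, from bench import r, vision gives the robot as it stands.
- The arm moves only by the shell command python3 -m inch 'ROWS' [FORCE]. ROWS is JSON, a list of rows, each an object of numbers: "ax", "ay", "az": the turn, a rotation vector about the tool's x, y, z in rad; "tx", "ty", "tz": the shift along the tool's x, y, z in mm; "gripper": the finger opening in mm, from 0 to 85.4. A call has 1 to 8 rows; each row shifts and turns the commanded pose from where the row before left it, along the tool's axes as they then stand; what a row does not reach is not made up. A row lasts 1/10 s, in which the tool goes at most 50 mm and 8.59 degrees, less where a joint would pass 70% of its speed; a pose out of reach is approached as far as the arm can. A call is refused whole if a number of a shift passes 50 or a number of a turn 0.15, either way. A call with a gripper value outside its range is refused whole. The fingers move at their own pace and stop on an object; FORCE is the grip in N (left out, the last holds). Time passes only in rows, so rows that do not move let the fingers close. It gives the time, the measured TCP pose, the force and the opening at its end, in the units of the state.
- r.read_state(): the state, without advancing time (a new reading comes with each control period).
- vision.grab_frame(name): name is "scene" or "top" or "wrist"; returns a dict with "color" (480x640x3 uint8, blue, green, red), "depth" (480x640 float32, m along the optical axis (not along the pixel's ray), 0 where there is no reading), "fovy" (degrees; the focal length in pixels is half the picture's height over the tangent of half this angle, whatever the lens; pixels are square), "cx", "cy" (the principal point, pixels), "k1" (the pictures are not rectified: a ray, as slopes to the right and down, at radius r is drawn at 1 + k1 r^2 times it, then the intrinsics apply), "pose" (4x4, takes a point from camera to world coordinates); the wrist camera has in their place "tool_from_camera" (4x4, takes a point from camera to tool coordinates, whose origin is the TCP and whose axes are the tool frame's). Camera axes: x right, y up, looking along -z (the intrinsics and any distortion apply to the point x, -y, -z); pixel columns grow to the right and rows downward; lengths in m; the calibration is good to about 2 mm. A picture is of the moment at which its call begins: read the wrist's pose just before it.
- r.close_job(): hands the job in, once; it reports no verdict.
The state is a dict: "time": time; "qpos": joint angles; "qvel": joint speeds; "effort": joint torques, N m; "position": TCP position; "tool_rot": TCP orientation; "force": force on the tool from outside, world axes, zero at the start; "torque": the same for the moment, N m; "width": finger opening in m.
Only numpy, scipy, OpenCV 4.12 (cv2) and the standard library are available. Lean on these libraries where they do the work, as an engineer would, in place of code of your own. Each camera call takes 0.05 s, during which the arm holds its last target. There are 200 camera calls.

## Working session

There is one attempt and no reset: what is moved stays moved. The work goes in short steps, Python scripts to look and compute and a shell command to move; the robot and the scene stay as the last step left them, time stands still between calls to the robot, and variables do not carry over. Pictures are saved under pics/ and viewed, about 12 in all and at most 16, crops included, and the job is handed in when it is done.

```bash
ls; mkdir -p pics
cat > h.py <<'E'
import numpy as np, cv2
from bench import r, vision
def K(f):
    F=240/np.tan(np.radians(f["fovy"])/2); return F
def pix2world(f,u,v,z=None,pose=None):
    """world point at pixel: by depth, or intersect plane z"""
    F=K(f); k=f["k1"]
    xd,yd=(u-f["cx"])/F,(v-f["cy"])/F
    x,y=xd,yd
    for _ in range(20):
        s=1+k*(x*x+y*y); x,y=xd/s,yd/s
    P=f["pose"] if pose is None else pose
    d=P[:3,:3]@np.array([x,-y,-1.0]); o=P[:3,3]
    t=f["depth"][int(round(v)),int(round(u))] if z is None else (z-o[2])/d[2]
    return o+t*d
E
python3 - <<'E'
from h import *
s=r.read_state(); print({k:np.round(v,3) for k,v in s.items()})
for n in("top","scene"):
    f=vision.grab_frame(n); cv2.imwrite(f"pics/{n}0.png",f["color"]); np.save(n+"0.npy",f,allow_pickle=True)
    print(n,f["fovy"],f["k1"],f["cx"],f["cy"],np.round(f["pose"],3))
E
```

```text
pics
{'time': np.float64(0.0), 'qpos': array([-1.231,  0.213, -0.035,  1.324, -0.   ,  1.571]), 'qvel': array([-0.001, -0.   , -0.001, -0.   , -0.001,  0.001]), 'effort': array([-1.0000e-03, -6.8616e+01,  4.8712e+01,  1.7000e-02, -0.0000e+00,
        0.0000e+00]), 'position': array([ 0.167, -0.471,  0.21 ]), 'tool_rot': array([-0.119, -0.697, -0.12 ,  0.697]), 'force': array([-0.262, -1.109,  0.064]), 'torque': array([-0.017,  0.014,  0.004]), 'width': np.float64(0.086)}
top 49.87994069239305 0.049229343335257476 307.3747814835983 247.32352199420015 [[ 0.008  0.997 -0.074  0.445]
 [-1.     0.008  0.003  0.022]
 [ 0.004  0.074  0.997  0.955]
 [ 0.     0.     0.     1.   ]]
scene 52.64563669809241 -0.03137929471458835 323.12384332300377 243.06418847923328 [[-0.302 -0.756  0.581  1.006]
 [ 0.953 -0.241  0.182  0.186]
 [ 0.002  0.609  0.794  0.735]
 [ 0.     0.     0.     1.   ]]
```

View pics/top0.png

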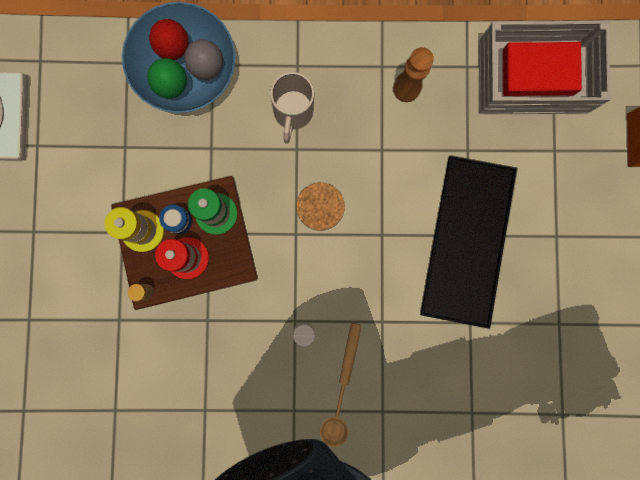

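View pics/scene0.png

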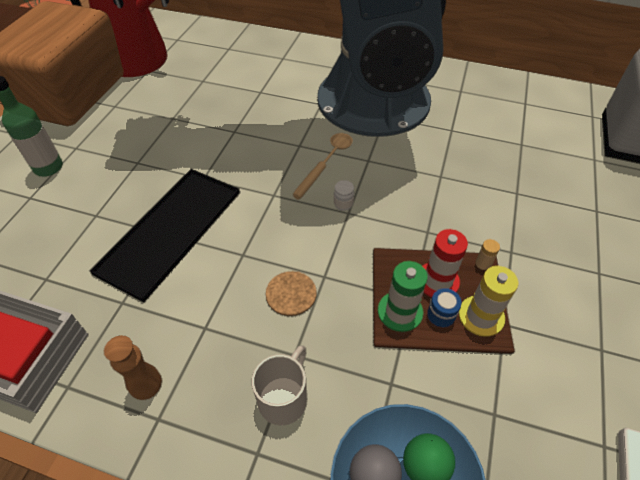

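Top view: knobs at yellow (120,223), green (203,203), red (170,255); crock (173,218), shaker (136,292), trivet (321,206), tray right of centre, near vertical. I'll enlarge the board.

Run:
```python
from h import *
f=np.load("top0.npy",allow_pickle=True).item()
c=f["color"][170:315,100:265]; cv2.imwrite("pics/crop1.png",cv2.resize(c,None,fx=4,fy=4,interpolation=cv2.INTER_CUBIC))
zb=.012
for n,u,v,z in[("Y",120,223,.134),("G",203,203,.134),("R",170,255,.134),("crock",173,218,.06),("shaker",136,292,.067),("triv",321,206,.008),
 ("t1",449,157,.014),("t2",516,168,.014),("t3",490,327,.014),("t4",422,315,.014),("spoon",349,325,.01),("mug",293,95,.09),("greycyl",303,336,.03)]:
    print(n,np.round(pix2world(f,u,v,z),4),np.round(pix2world(f,u,v),3))
```

```text
Y [0.5424 0.3173 0.134 ] [0.543 0.318 0.132]
G [0.5759 0.187  0.134 ] [0.576 0.187 0.135]
R [0.4921 0.2372 0.134 ] [0.492 0.237 0.136]
crock [0.5608 0.2532 0.06  ] [0.561 0.253 0.061]
shaker [0.4324 0.3104 0.067 ] [0.432 0.311 0.066]
triv [ 0.5924 -0.0057  0.008 ] [ 0.593 -0.006  0.007]
t1 [ 0.6843 -0.2411  0.014 ] [ 0.686 -0.243  0.006]
t2 [ 0.6643 -0.363   0.014 ] [ 0.665 -0.363  0.013]
t3 [ 0.3741 -0.3105  0.014 ] [ 0.373 -0.315  0.001]
t4 [ 0.3941 -0.1891  0.014 ] [ 0.394 -0.189  0.013]
spoon [ 0.3747 -0.0577  0.01  ] [ 0.374 -0.059  0.   ]
mug [0.7706 0.0459 0.09  ] [0.803 0.048 0.005]
greycyl [0.3562 0.0255 0.03  ] [0.358 0.025 0.051]
```

View pics/crop1.png

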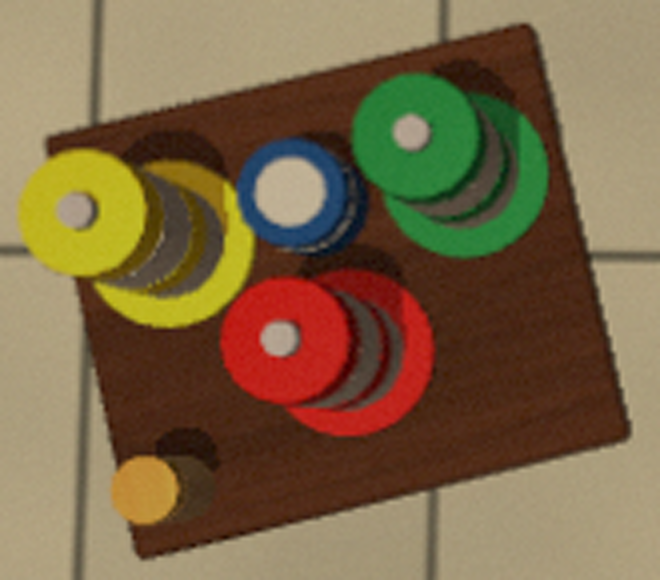

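Run:
```python
from h import *
from scipy.spatial.transform import Rotation as Ro
s=r.read_state(); q=s["tool_rot"]; M=Ro.from_quat([*q[1:],q[0]]).as_matrix(); print(np.round(M,3))
f=np.load("top0.npy",allow_pickle=True).item()
P=lambda u,v,z:np.round(pix2world(f,100+u/4,170+v/4,z),4)
for n,u,v,z in[("Ylid",82,212,.126),("Yk",77,210,.134),("Glid",415,136,.126),("Gk",411,132,.134),("Rlid",286,341,.126),("Rk",279,339,.134),
("cR",351,353,.016),("cG",465,174,.016),("cY",171,244,.016),("crock",291,190,.06)]: print(n,P(u,v,z))
```

```text
[[-0.     0.333 -0.943]
 [ 0.001 -0.943 -0.333]
 [-1.    -0.001  0.   ]]
Ylid [0.5434 0.3194 0.126 ]
Yk [0.5432 0.3185 0.134 ]
Glid [0.5755 0.1874 0.126 ]
Gk [0.5759 0.1874 0.134 ]
Rlid [0.4922 0.2369 0.126 ]
Rk [0.4925 0.2376 0.134 ]
cR [0.4932 0.236  0.016 ]
cG [0.5756 0.1862 0.016 ]
cY [0.5422 0.3185 0.016 ]
crock [0.5617 0.2536 0.06  ]
```

```bash
cat > st.py <<'E'
from h import *
import sys
from scipy.spatial.transform import Rotation as Ro
s=r.read_state(); q=s["tool_rot"]; M=Ro.from_quat([*q[1:],q[0]]).as_matrix()
print("t %.1f"%s["time"],"pos",np.round(s["position"]*1000,1),"yaw",np.round(np.degrees(np.arctan2(M[1,1],M[0,1])),2),"down",np.round(M[:,0],3),"q",np.round(s["qpos"],2),"F",np.round(s["force"],1),"w %.1f"%(s["width"]*1000))
if len(sys.argv)>1:
    g=np.array([float(a) for a in sys.argv[1:4]])
    print("go tool mm",np.round(M.T@(g-s["position"]*1000),1))
E
python3 -m inch '[{"ax":0.1,"tz":-20},{"ax":0.1,"tz":-20}]'; python3 st.py 576 187 210
```

```text
t 0.1 pos [ 166.5 -471.1  210. ] yaw -70.53 down [-0.     0.001 -1.   ] q [-1.23  0.21 -0.03  1.32 -0.    1.57] F [-0.1  0.9 -0.1] w 85.5
go tool mm [ 4.000e-01 -4.840e+02 -6.054e+02]invalid input at $[0]: expected keys ax, ay, az, tx, ty, tz, gripper
```

```bash
python3 -m inch '[{"ax":0.1,"ay":0,"az":0,"tx":0,"ty":0,"tz":-20,"gripper":85},{"ax":0.1,"ay":0,"az":0,"tx":0,"ty":0,"tz":-20,"gripper":85}]'; python3 st.py 576 187 210
```

```text
time: 0.3
position: [0.205, -0.4596, 0.2102]
tool_rot: [-0.047, -0.705, -0.048, 0.706]
force: [-0.3, 0.2, 0.0]
width: 0.0846
t 0.3 pos [ 205.  -459.6  210.2] yaw -82.28 down [-0.     0.001 -1.   ] q [-1.15  0.22 -0.03  1.33 -0.    1.86] F [-0.3  0.2  0. ] w 84.6
go tool mm [ 5.000e-01 -5.909e+02 -4.545e+02]
```

```bash
A='x'; python3 -m inch '[{"ax":-0.15,"ay":0,"az":0,"tx":0,"ty":0,"tz":0,"gripper":85},{"ax":-0.15,"ay":0,"az":0,"tx":0,"ty":0,"tz":0,"gripper":85},{"ax":-0.15,"ay":0,"az":0,"tx":0,"ty":0,"tz":0,"gripper":85},{"ax":-0.15,"ay":0,"az":0,"tx":0,"ty":0,"tz":0,"gripper":85},{"ax":-0.15,"ay":0,"az":0,"tx":0,"ty":0,"tz":0,"gripper":85},{"ax":-0.15,"ay":0,"az":0,"tx":0,"ty":0,"tz":0,"gripper":85},{"ax":-0.15,"ay":0,"az":0,"tx":0,"ty":0,"tz":0,"gripper":85},{"ax":-0.15,"ay":0,"az":0,"tx":0,"ty":0,"tz":0,"gripper":85}]' >/dev/null
python3 -m inch '[{"ax":-0.15,"ay":0,"az":0,"tx":0,"ty":0,"tz":0,"gripper":85},{"ax":-0.15,"ay":0,"az":0,"tx":0,"ty":0,"tz":0,"gripper":85},{"ax":-0.15,"ay":0,"az":0,"tx":0,"ty":0,"tz":0,"gripper":85},{"ax":-0.15,"ay":0,"az":0,"tx":0,"ty":0,"tz":0,"gripper":85},{"ax":-0.15,"ay":0,"az":0,"tx":0,"ty":0,"tz":0,"gripper":85},{"ax":-0.15,"ay":0,"az":0,"tx":0,"ty":0,"tz":0,"gripper":85},{"ax":-0.15,"ay":0,"az":0,"tx":0,"ty":0,"tz":0,"gripper":85},{"ax":-0.15,"ay":0,"az":0,"tx":0,"ty":0,"tz":0,"gripper":85}]' >/dev/null
python3 -m inch '[{"ax":-0.15,"ay":0,"az":0,"tx":0,"ty":0,"tz":0,"gripper":85},{"ax":-0.15,"ay":0,"az":0,"tx":0,"ty":0,"tz":0,"gripper":85},{"ax":-0.15,"ay":0,"az":0,"tx":0,"ty":0,"tz":0,"gripper":85},{"ax":0,"ay":0,"az":0,"tx":0,"ty":0,"tz":0,"gripper":85},{"ax":0,"ay":0,"az":0,"tx":0,"ty":0,"tz":0,"gripper":85}]' >/dev/null
python3 st.py 576 187 210
```

```text
t 2.4 pos [ 204.9 -459.9  210.2] yaw 81.03 down [-0.  0. -1.] q [-1.15  0.22 -0.03  1.33  0.   -1.  ] F [-0.1 -0.   0.2] w 84.7
go tool mm [4.000e-01 6.968e+02 2.658e+02]
```

```bash
python3 -m inch '[{"ax":0,"ay":0,"az":0,"tx":0,"ty":43.5,"tz":16.6,"gripper":85},{"ax":0,"ay":0,"az":0,"tx":0,"ty":43.5,"tz":16.6,"gripper":85},{"ax":0,"ay":0,"az":0,"tx":0,"ty":43.5,"tz":16.6,"gripper":85},{"ax":0,"ay":0,"az":0,"tx":0,"ty":43.5,"tz":16.6,"gripper":85},{"ax":0,"ay":0,"az":0,"tx":0,"ty":43.5,"tz":16.6,"gripper":85},{"ax":0,"ay":0,"az":0,"tx":0,"ty":43.5,"tz":16.6,"gripper":85},{"ax":0,"ay":0,"az":0,"tx":0,"ty":43.5,"tz":16.6,"gripper":85},{"ax":0,"ay":0,"az":0,"tx":0,"ty":43.5,"tz":16.6,"gripper":85}]' >/dev/null
python3 -m inch '[{"ax":0,"ay":0,"az":0,"tx":0,"ty":43.5,"tz":16.6,"gripper":85},{"ax":0,"ay":0,"az":0,"tx":0,"ty":43.5,"tz":16.6,"gripper":85},{"ax":0,"ay":0,"az":0,"tx":0,"ty":43.5,"tz":16.6,"gripper":85},{"ax":0,"ay":0,"az":0,"tx":0,"ty":43.5,"tz":16.6,"gripper":85},{"ax":0,"ay":0,"az":0,"tx":0,"ty":43.5,"tz":16.6,"gripper":85},{"ax":0,"ay":0,"az":0,"tx":0,"ty":43.5,"tz":16.6,"gripper":85},{"ax":0,"ay":0,"az":0,"tx":0,"ty":43.5,"tz":16.6,"gripper":85},{"ax":0,"ay":0,"az":0,"tx":0,"ty":0,"tz":0,"gripper":85}]' >/dev/null
python3 st.py 576 187 210
```

```text
t 4.0 pos [551.  151.6 208.9] yaw 81.26 down [-0.001  0.001 -1.   ] q [0.27 0.37 0.17 1.37 0.   0.42] F [-0.6 -0.6 -0.9] w 84.9
go tool mm [-1.1 38.8 19.3]
```

```bash
python3 -m inch '[{"ax":0,"ay":0,"az":0,"tx":0,"ty":38.8,"tz":19.3,"gripper":85},{"ax":0,"ay":0,"az":0,"tx":0,"ty":0,"tz":0,"gripper":85},{"ax":0,"ay":0,"az":0,"tx":0,"ty":0,"tz":0,"gripper":85}]' >/dev/null
python3 st.py 576 187 210
python3 - <<'E'
from h import *
s=r.read_state(); f=vision.grab_frame("wrist"); f["s"]=s; np.save("w0.npy",f,allow_pickle=True); cv2.imwrite("pics/w0.png",f["color"]); print(np.round(f["tool_from_camera"],3))
E
```

```text
t 4.3 pos [574.6 183.  209.8] yaw 81.17 down [-0.001 -0.    -1.   ] q [ 0.31  0.44  0.27  1.41 -0.    0.46] F [-0.2 -0.1  0.3] w 85.0
go tool mm [-0.2  4.2  0.7]
[[-0.001  0.295 -0.956 -0.165]
 [ 1.     0.001 -0.     0.   ]
 [ 0.001 -0.956 -0.295 -0.076]
 [ 0.     0.     0.     1.   ]]
```

View pics/w0.png

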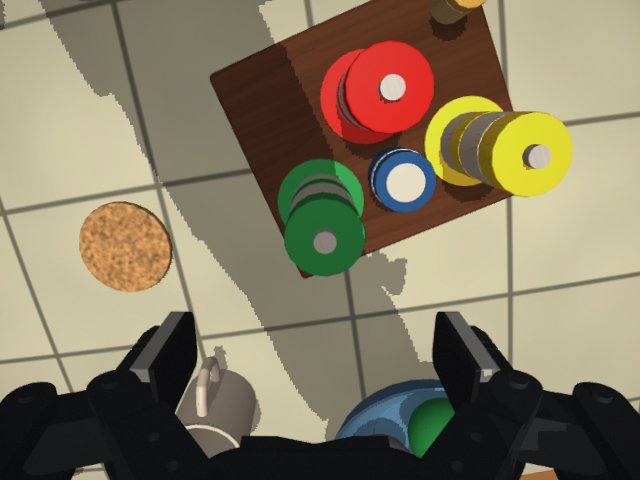

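The wrist view shows the knobs at R (393,87), Y (538,157) and G (325,241), the crock disc at (405,183) and the trivet at (126,247).

```bash
cat >> h.py <<'E'
from scipy.spatial.transform import Rotation as Ro
def wpose(f):
    s=f["s"]; q=s["tool_rot"]; T=np.eye(4); T[:3,:3]=Ro.from_quat([*q[1:],q[0]]).as_matrix(); T[:3,3]=s["position"]
    return T@f["tool_from_camera"]
E
python3 - <<'E'
from h import *
f=np.load("w0.npy",allow_pickle=True).item(); P=wpose(f)
for n,u,v,z in[("R",393,87,.134),("Y",538,157,.134),("G",325,241,.134),("crock",405,183,.06),("triv",126,247,.008)]: print(n,np.round(pix2world(f,u,v,z,P),4))
E
```

```text
R [0.4917 0.2401 0.134 ]
Y [0.5424 0.3214 0.134 ]
G [0.5742 0.1897 0.134 ]
crock [0.5606 0.2558 0.06  ]
triv [ 5.901e-01 -3.000e-04  8.000e-03]
```

```bash
python3 -m inch '[{"ax":0,"ay":0,"az":0,"tx":0,"ty":4.8,"tz":0.5,"gripper":85},{"ax":0,"ay":0,"az":0,"tx":40,"ty":0,"tz":0,"gripper":85},{"ax":0,"ay":0,"az":0,"tx":40,"ty":0,"tz":0,"gripper":85},{"ax":0,"ay":0,"az":0,"tx":35,"ty":0,"tz":0,"gripper":85},{"ax":0,"ay":0,"az":0,"tx":20,"ty":0,"tz":0,"gripper":85},{"ax":0,"ay":0,"az":0,"tx":0,"ty":0,"tz":0,"gripper":85},{"ax":0,"ay":0,"az":0,"tx":0,"ty":0,"tz":0,"gripper":85}]' 40 >/dev/null
python3 st.py 575 188 75
```

```text
t 5.0 pos [576.1 187.2  76.5] yaw 81.25 down [ 0.001  0.    -1.   ] q [ 0.31  0.48  0.01  1.09 -0.    0.47] F [-0.2  0.5  1.4] w 85.2
go tool mm [ 1.5  0.6 -1.2]
```

```bash
python3 -m inch '[{"ax":0,"ay":0,"az":0,"tx":0,"ty":0,"tz":0,"gripper":45},{"ax":0,"ay":0,"az":0,"tx":0,"ty":0,"tz":0,"gripper":45},{"ax":0,"ay":0,"az":0,"tx":0,"ty":0,"tz":0,"gripper":45},{"ax":0,"ay":0,"az":0,"tx":0,"ty":0,"tz":0,"gripper":45},{"ax":0,"ay":0,"az":0,"tx":0,"ty":0,"tz":0,"gripper":45},{"ax":0,"ay":0,"az":0,"tx":0,"ty":0,"tz":0,"gripper":45},{"ax":0,"ay":0,"az":0,"tx":0,"ty":0,"tz":0,"gripper":45},{"ax":0,"ay":0,"az":0,"tx":0,"ty":0,"tz":0,"gripper":45}]' 40 >/dev/null
python3 st.py 575 188 75
```

```text
t 5.8 pos [576.9 187.8  76.9] yaw 81.3 down [ 0.002  0.001 -1.   ] q [ 0.31  0.48  0.01  1.09 -0.    0.47] F [-0.4 -0.1  8.5] w 50.8
go tool mm [ 1.9 -0.1 -1.9]
```

```bash
python3 -m inch '[{"ax":0,"ay":0,"az":0,"tx":-15,"ty":0,"tz":0,"gripper":45},{"ax":0,"ay":0,"az":0,"tx":-35,"ty":0,"tz":0,"gripper":45},{"ax":0,"ay":0,"az":0,"tx":-30,"ty":0,"tz":0,"gripper":45},{"ax":0,"ay":0,"az":0,"tx":0,"ty":0,"tz":0,"gripper":45},{"ax":0,"ay":0,"az":0,"tx":0,"ty":0,"tz":0,"gripper":45}]' >/dev/null
python3 st.py 617.6 -291.8 157
```

```text
t 6.3 pos [576.3 187.6 155.9] yaw 81.3 down [ 0.001  0.    -1.   ] q [0.31 0.45 0.15 1.28 0.   0.47] F [-0.2  0.1 -2.8] w 51.0
go tool mm [  -1.2 -467.6  113.4]
```

```bash
python3 -m inch '[{"ax":0,"ay":0,"az":0,"tx":0,"ty":-15,"tz":3.6,"gripper":45},{"ax":0,"ay":0,"az":0,"tx":0,"ty":-30,"tz":7.3,"gripper":45},{"ax":0,"ay":0,"az":0,"tx":0,"ty":-40,"tz":9.7,"gripper":45},{"ax":0,"ay":0,"az":0,"tx":0,"ty":-40,"tz":9.7,"gripper":45},{"ax":0,"ay":0,"az":0,"tx":0,"ty":-40,"tz":9.7,"gripper":45},{"ax":0,"ay":0,"az":0,"tx":0,"ty":-40,"tz":9.7,"gripper":45},{"ax":0,"ay":0,"az":0,"tx":0,"ty":-40,"tz":9.7,"gripper":45},{"ax":0,"ay":0,"az":0,"tx":0,"ty":-40,"tz":9.7,"gripper":45}]' >/dev/null
python3 -m inch '[{"ax":0,"ay":0,"az":0,"tx":0,"ty":-40,"tz":9.7,"gripper":45},{"ax":0,"ay":0,"az":0,"tx":0,"ty":-40,"tz":9.7,"gripper":45},{"ax":0,"ay":0,"az":0,"tx":0,"ty":-40,"tz":9.7,"gripper":45},{"ax":0,"ay":0,"az":0,"tx":0,"ty":-35,"tz":8.5,"gripper":45},{"ax":0,"ay":0,"az":0,"tx":0,"ty":-20,"tz":4.8,"gripper":45},{"ax":0,"ay":0,"az":0,"tx":0,"ty":-7,"tz":1.9,"gripper":45},{"ax":0,"ay":0,"az":0,"tx":0,"ty":0,"tz":0,"gripper":45},{"ax":0,"ay":0,"az":0,"tx":0,"ty":0,"tz":0,"gripper":45}]' >/dev/null
python3 st.py 617.6 -291.8 66
```

```text
t 8.0 pos [ 617.  -290.6  154.9] yaw 81.32 down [-0.001  0.001 -1.   ] q [-0.44  0.62  0.44  1.39  0.   -0.29] F [-0.9  0.2 -2.7] w 50.9
go tool mm [88.9 -1.2  0.8]
```

```bash
python3 -m inch '[{"ax":0,"ay":0,"az":0,"tx":30,"ty":-1,"tz":0.5,"gripper":45},{"ax":0,"ay":0,"az":0,"tx":35,"ty":0,"tz":0,"gripper":45},{"ax":0,"ay":0,"az":0,"tx":17,"ty":0,"tz":0,"gripper":45},{"ax":0,"ay":0,"az":0,"tx":4,"ty":0,"tz":0,"gripper":45},{"ax":0,"ay":0,"az":0,"tx":0,"ty":0,"tz":0,"gripper":45},{"ax":0,"ay":0,"az":0,"tx":0,"ty":0,"tz":0,"gripper":45}]' >/dev/null
python3 st.py 617.6 -291.8 65
```

```text
t 8.6 pos [ 618.5 -292.2   71. ] yaw 81.34 down [ 0.002 -0.001 -1.   ] q [-0.44  0.65  0.27  1.19  0.   -0.29] F [-0.3  0.2 -1.4] w 50.7
go tool mm [ 6.   0.2 -1. ]
```

```bash
python3 -m inch '[{"ax":0,"ay":0,"az":0,"tx":2,"ty":0,"tz":0,"gripper":45},{"ax":0,"ay":0,"az":0,"tx":2,"ty":0,"tz":0,"gripper":45},{"ax":0,"ay":0,"az":0,"tx":0,"ty":0,"tz":0,"gripper":45},{"ax":0,"ay":0,"az":0,"tx":0,"ty":0,"tz":0,"gripper":45}]' >/dev/null
python3 st.py 617.6 -291.8 65
```

```text
t 8.9 pos [ 617.7 -292.4   65.5] yaw 81.3 down [ 0. -0. -1.] q [-0.44  0.65  0.26  1.18 -0.   -0.29] F [ 0.2 -0.6 -1.9] w 51.0
go tool mm [ 0.5  0.6 -0.2]
```

```bash
python3 -m inch '[{"ax":0,"ay":0,"az":0,"tx":1,"ty":0,"tz":0,"gripper":45},{"ax":0,"ay":0,"az":0,"tx":0,"ty":0,"tz":0,"gripper":45},{"ax":0,"ay":0,"az":0,"tx":0,"ty":0,"tz":0,"gripper":45}]' >/dev/null
python3 st.py 617.6 -291.8 65
```

```text
t 9.2 pos [ 618.  -292.5   65. ] yaw 81.3 down [ 0.001 -0.    -1.   ] q [-0.44  0.65  0.26  1.18  0.   -0.29] F [-0.1  0.6  5.5] w 51.0
go tool mm [-0.   0.6 -0.5]
```

```bash
python3 -m inch '[{"ax":0,"ay":0,"az":0,"tx":0,"ty":0,"tz":0,"gripper":80},{"ax":0,"ay":0,"az":0,"tx":0,"ty":0,"tz":0,"gripper":80},{"ax":0,"ay":0,"az":0,"tx":0,"ty":0,"tz":0,"gripper":80},{"ax":0,"ay":0,"az":0,"tx":0,"ty":0,"tz":0,"gripper":80},{"ax":0,"ay":0,"az":0,"tx":-25,"ty":0,"tz":0,"gripper":80},{"ax":0,"ay":0,"az":0,"tx":-45,"ty":0,"tz":0,"gripper":80},{"ax":0,"ay":0,"az":0,"tx":-45,"ty":0,"tz":0,"gripper":80},{"ax":0,"ay":0,"az":0,"tx":0,"ty":0,"tz":0,"gripper":80}]' >/dev/null
python3 st.py 492.3 238 180
```

```text
t 10.1 pos [ 620.  -293.5  186.2] yaw 81.3 down [ 0.008 -0.004 -1.   ] q [-0.44  0.62  0.52  1.46 -0.   -0.29] F [ 0.9 -0.4 -1. ] w 79.8
go tool mm [   3.   506.1 -206.6]
```

```bash
python3 -m inch '[{"ax":0,"ay":0,"az":0,"tx":0,"ty":42,"tz":-17,"gripper":85},{"ax":0,"ay":0,"az":0,"tx":0,"ty":42,"tz":-17,"gripper":85},{"ax":0,"ay":0,"az":0,"tx":0,"ty":42,"tz":-17,"gripper":85},{"ax":0,"ay":0,"az":0,"tx":0,"ty":42,"tz":-17,"gripper":85},{"ax":0,"ay":0,"az":0,"tx":0,"ty":42,"tz":-17,"gripper":85},{"ax":0,"ay":0,"az":0,"tx":0,"ty":42,"tz":-17,"gripper":85}]' >/dev/null
python3 -m inch '[{"ax":0,"ay":0,"az":0,"tx":0,"ty":42,"tz":-17,"gripper":85},{"ax":0,"ay":0,"az":0,"tx":0,"ty":42,"tz":-17,"gripper":85},{"ax":0,"ay":0,"az":0,"tx":0,"ty":42,"tz":-17,"gripper":85},{"ax":0,"ay":0,"az":0,"tx":0,"ty":42,"tz":-17,"gripper":85},{"ax":0,"ay":0,"az":0,"tx":0,"ty":42,"tz":-17,"gripper":85},{"ax":0,"ay":0,"az":0,"tx":0,"ty":42,"tz":-17,"gripper":85},{"ax":0,"ay":0,"az":0,"tx":0,"ty":0,"tz":0,"gripper":85},{"ax":0,"ay":0,"az":0,"tx":0,"ty":0,"tz":0,"gripper":85}]' >/dev/null
python3 st.py 492.3 238 180
```

```text
t 11.4 pos [491.9 237.5 179.3] yaw 81.43 down [ 0. -0. -1.] q [ 0.45  0.32  0.02  1.28 -0.    0.6 ] F [ 0.6  0.  -0.3] w 85.0
go tool mm [-0.7  0.6  0.3]
```

Descend onto red and grip.

```bash
python3 -m inch '[{"ax":0,"ay":0,"az":0,"tx":40,"ty":0.5,"tz":0.4,"gripper":85},{"ax":0,"ay":0,"az":0,"tx":40,"ty":0,"tz":0,"gripper":85},{"ax":0,"ay":0,"az":0,"tx":22,"ty":0,"tz":0,"gripper":85},{"ax":0,"ay":0,"az":0,"tx":0,"ty":0,"tz":0,"gripper":85},{"ax":0,"ay":0,"az":0,"tx":0,"ty":0,"tz":0,"gripper":85}]' >/dev/null
python3 -m inch '[{"ax":0,"ay":0,"az":0,"tx":0,"ty":0,"tz":0,"gripper":45},{"ax":0,"ay":0,"az":0,"tx":0,"ty":0,"tz":0,"gripper":45},{"ax":0,"ay":0,"az":0,"tx":0,"ty":0,"tz":0,"gripper":45},{"ax":0,"ay":0,"az":0,"tx":0,"ty":0,"tz":0,"gripper":45},{"ax":0,"ay":0,"az":0,"tx":0,"ty":0,"tz":0,"gripper":45},{"ax":0,"ay":0,"az":0,"tx":0,"ty":0,"tz":0,"gripper":45},{"ax":0,"ay":0,"az":0,"tx":0,"ty":0,"tz":0,"gripper":45},{"ax":0,"ay":0,"az":0,"tx":0,"ty":0,"tz":0,"gripper":45}]' 40 >/dev/null
python3 st.py
python3 -m inch '[{"ax":0,"ay":0,"az":0,"tx":-15,"ty":0,"tz":0,"gripper":45},{"ax":0,"ay":0,"az":0,"tx":-35,"ty":0,"tz":0,"gripper":45},{"ax":0,"ay":0,"az":0,"tx":-30,"ty":0,"tz":0,"gripper":45},{"ax":0,"ay":0,"az":0,"tx":0,"ty":0,"tz":0,"gripper":45},{"ax":0,"ay":0,"az":0,"tx":0,"ty":0,"tz":0,"gripper":45}]' >/dev/null
python3 st.py 529 -276 157
```

```text
t 12.8 pos [493.7 237.5  78.9] yaw 81.31 down [ 0.002  0.001 -1.   ] q [ 0.45  0.37 -0.16  1.04 -0.    0.6 ] F [ 0.  -0.5  9.2] w 50.7
t 13.2 pos [493.1 237.3 157.9] yaw 81.31 down [ 0.001  0.001 -1.   ] q [ 0.45  0.32 -0.02  1.23 -0.    0.6 ] F [-0.5 -0.5 -4.2] w 51.0
go tool mm [   0.6 -502.   113.1]
```

```bash
python3 -m inch '[{"ax":0,"ay":0,"az":0,"tx":0,"ty":-15,"tz":3.4,"gripper":45},{"ax":0,"ay":0,"az":0,"tx":0,"ty":-30,"tz":6.8,"gripper":45},{"ax":0,"ay":0,"az":0,"tx":0,"ty":-40,"tz":9,"gripper":45},{"ax":0,"ay":0,"az":0,"tx":0,"ty":-40,"tz":9,"gripper":45},{"ax":0,"ay":0,"az":0,"tx":0,"ty":-40,"tz":9,"gripper":45},{"ax":0,"ay":0,"az":0,"tx":0,"ty":-40,"tz":9,"gripper":45},{"ax":0,"ay":0,"az":0,"tx":0,"ty":-40,"tz":9,"gripper":45},{"ax":0,"ay":0,"az":0,"tx":0,"ty":-40,"tz":9,"gripper":45}]' >/dev/null
python3 -m inch '[{"ax":0,"ay":0,"az":0,"tx":0,"ty":-40,"tz":9,"gripper":45},{"ax":0,"ay":0,"az":0,"tx":0,"ty":-40,"tz":9,"gripper":45},{"ax":0,"ay":0,"az":0,"tx":0,"ty":-40,"tz":9,"gripper":45},{"ax":0,"ay":0,"az":0,"tx":0,"ty":-40,"tz":9,"gripper":45},{"ax":0,"ay":0,"az":0,"tx":0,"ty":-35,"tz":7.9,"gripper":45},{"ax":0,"ay":0,"az":0,"tx":0,"ty":-15,"tz":3.4,"gripper":45},{"ax":0,"ay":0,"az":0,"tx":0,"ty":-7,"tz":1.6,"gripper":45},{"ax":0,"ay":0,"az":0,"tx":0,"ty":0,"tz":0,"gripper":45}]' >/dev/null
python3 -m inch '[{"ax":0,"ay":0,"az":0,"tx":30,"ty":0,"tz":0,"gripper":45},{"ax":0,"ay":0,"az":0,"tx":35,"ty":0,"tz":0,"gripper":45},{"ax":0,"ay":0,"az":0,"tx":18,"ty":0,"tz":0,"gripper":45},{"ax":0,"ay":0,"az":0,"tx":4,"ty":0,"tz":0,"gripper":45},{"ax":0,"ay":0,"az":0,"tx":0,"ty":0,"tz":0,"gripper":45},{"ax":0,"ay":0,"az":0,"tx":0,"ty":0,"tz":0,"gripper":45},{"ax":0,"ay":0,"az":0,"tx":0,"ty":0,"tz":0,"gripper":45},{"ax":0,"ay":0,"az":0,"tx":0,"ty":0,"tz":0,"gripper":45}]' >/dev/null
python3 st.py 529 -276 67
```

```text
t 15.7 pos [ 529.2 -276.4   71.3] yaw 81.3 down [ 0.001 -0.001 -1.   ] q [-0.48  0.47 -0.03  1.07  0.   -0.33] F [ 0.3 -0.  -3.2] w 51.0
go tool mm [ 4.3  0.4 -0.2]
```

```bash
python3 -m inch '[{"ax":0,"ay":0,"az":0,"tx":2,"ty":0,"tz":0,"gripper":45},{"ax":0,"ay":0,"az":0,"tx":2,"ty":0,"tz":0,"gripper":45},{"ax":0,"ay":0,"az":0,"tx":0.8,"ty":0,"tz":0,"gripper":45},{"ax":0,"ay":0,"az":0,"tx":0,"ty":0,"tz":0,"gripper":45},{"ax":0,"ay":0,"az":0,"tx":0,"ty":0,"tz":0,"gripper":45},{"ax":0,"ay":0,"az":0,"tx":0,"ty":0,"tz":0,"gripper":45}]' >/dev/null
python3 st.py 529 -276 67
```

```text
t 16.2 pos [ 529.4 -276.4   66.9] yaw 81.31 down [ 0.002 -0.001 -1.   ] q [-0.48  0.47 -0.04  1.06  0.   -0.33] F [-2.5  3.3 14. ] w 50.5
go tool mm [-0.1  0.3 -0.5]
```

```bash
python3 -m inch '[{"ax":0,"ay":0,"az":0,"tx":0,"ty":0,"tz":0,"gripper":80},{"ax":0,"ay":0,"az":0,"tx":0,"ty":0,"tz":0,"gripper":80},{"ax":0,"ay":0,"az":0,"tx":0,"ty":0,"tz":0,"gripper":80},{"ax":0,"ay":0,"az":0,"tx":0,"ty":0,"tz":0,"gripper":80},{"ax":0,"ay":0,"az":0,"tx":-25,"ty":0,"tz":0,"gripper":80},{"ax":0,"ay":0,"az":0,"tx":-45,"ty":0,"tz":0,"gripper":80},{"ax":0,"ay":0,"az":0,"tx":-43,"ty":0,"tz":0,"gripper":80},{"ax":0,"ay":0,"az":0,"tx":0,"ty":0,"tz":0,"gripper":80}]' >/dev/null
python3 st.py 543 319.7 180
```

```text
t 17.1 pos [ 530.9 -277.4  184.5] yaw 81.3 down [ 0.007 -0.004 -1.   ] q [-0.48  0.42  0.18  1.33 -0.   -0.33] F [ 0.4 -0.4 -1. ] w 80.1
go tool mm [  2.3 592.1 -78.4]
```

```bash
python3 -m inch '[{"ax":0,"ay":0,"az":0,"tx":0,"ty":42,"tz":-5.5,"gripper":85},{"ax":0,"ay":0,"az":0,"tx":0,"ty":42,"tz":-5.5,"gripper":85},{"ax":0,"ay":0,"az":0,"tx":0,"ty":42,"tz":-5.5,"gripper":85},{"ax":0,"ay":0,"az":0,"tx":0,"ty":42,"tz":-5.5,"gripper":85},{"ax":0,"ay":0,"az":0,"tx":0,"ty":42,"tz":-5.5,"gripper":85},{"ax":0,"ay":0,"az":0,"tx":0,"ty":42,"tz":-5.5,"gripper":85},{"ax":0,"ay":0,"az":0,"tx":0,"ty":42,"tz":-5.5,"gripper":85}]' >/dev/null
python3 -m inch '[{"ax":0,"ay":0,"az":0,"tx":0,"ty":42,"tz":-5.5,"gripper":85},{"ax":0,"ay":0,"az":0,"tx":0,"ty":42,"tz":-5.5,"gripper":85},{"ax":0,"ay":0,"az":0,"tx":0,"ty":42,"tz":-5.5,"gripper":85},{"ax":0,"ay":0,"az":0,"tx":0,"ty":42,"tz":-5.5,"gripper":85},{"ax":0,"ay":0,"az":0,"tx":0,"ty":42,"tz":-5.5,"gripper":85},{"ax":0,"ay":0,"az":0,"tx":0,"ty":42,"tz":-5.5,"gripper":85},{"ax":0,"ay":0,"az":0,"tx":0,"ty":42,"tz":-5.5,"gripper":85},{"ax":0,"ay":0,"az":0,"tx":0,"ty":0,"tz":0,"gripper":85}]' >/dev/null
python3 -m inch '[{"ax":0,"ay":0,"az":0,"tx":0,"ty":2,"tz":0,"gripper":85},{"ax":0,"ay":0,"az":0,"tx":0,"ty":0,"tz":0,"gripper":85},{"ax":0,"ay":0,"az":0,"tx":0,"ty":0,"tz":0,"gripper":85}]' >/dev/null
python3 st.py 543 319.7 180
```

```text
t 18.9 pos [541.9 317.7 178.7] yaw 81.24 down [ 0. -0. -1.] q [ 0.53  0.49  0.28  1.36 -0.    0.68] F [-0.2 -0.2  0.2] w 85.2
go tool mm [-1.3  2.2  0.8]
```

```bash
python3 -m inch '[{"ax":0,"ay":0,"az":0,"tx":40,"ty":2,"tz":0.6,"gripper":85},{"ax":0,"ay":0,"az":0,"tx":40,"ty":0,"tz":0,"gripper":85},{"ax":0,"ay":0,"az":0,"tx":22,"ty":0,"tz":0,"gripper":85},{"ax":0,"ay":0,"az":0,"tx":0,"ty":0,"tz":0,"gripper":85},{"ax":0,"ay":0,"az":0,"tx":0,"ty":0,"tz":0,"gripper":85}]' >/dev/null
python3 -m inch '[{"ax":0,"ay":0,"az":0,"tx":0,"ty":0,"tz":0,"gripper":45},{"ax":0,"ay":0,"az":0,"tx":0,"ty":0,"tz":0,"gripper":45},{"ax":0,"ay":0,"az":0,"tx":0,"ty":0,"tz":0,"gripper":45},{"ax":0,"ay":0,"az":0,"tx":0,"ty":0,"tz":0,"gripper":45},{"ax":0,"ay":0,"az":0,"tx":0,"ty":0,"tz":0,"gripper":45},{"ax":0,"ay":0,"az":0,"tx":0,"ty":0,"tz":0,"gripper":45},{"ax":0,"ay":0,"az":0,"tx":0,"ty":0,"tz":0,"gripper":45},{"ax":0,"ay":0,"az":0,"tx":0,"ty":0,"tz":0,"gripper":45}]' 40 >/dev/null
python3 st.py
python3 -m inch '[{"ax":0,"ay":0,"az":0,"tx":-15,"ty":0,"tz":0,"gripper":45},{"ax":0,"ay":0,"az":0,"tx":-35,"ty":0,"tz":0,"gripper":45},{"ax":0,"ay":0,"az":0,"tx":-40,"ty":0,"tz":0,"gripper":45},{"ax":0,"ay":0,"az":0,"tx":0,"ty":0,"tz":0,"gripper":45},{"ax":0,"ay":0,"az":0,"tx":0,"ty":0,"tz":0,"gripper":45}]' >/dev/null
python3 st.py 440.4 -260.2 167
```

```text
t 20.1 pos [543.5 321.1  78.2] yaw 81.31 down [ 0.002  0.001 -1.   ] q [ 0.53  0.53  0.09  1.13 -0.    0.69] F [-0.1  0.4  8.2] w 50.6
t 20.6 pos [543.1 320.8 167.4] yaw 81.3 down [ 0.002  0.001 -1.   ] q [0.53 0.5  0.26 1.33 0.   0.69] F [-1.4 -0.6 -4.1] w 50.7
go tool mm [-3.000e-01 -5.899e+02 -1.370e+01]
```

```bash
python3 -m inch '[{"ax":0,"ay":0,"az":0,"tx":0,"ty":-15,"tz":-1,"gripper":45},{"ax":0,"ay":0,"az":0,"tx":0,"ty":-30,"tz":-1,"gripper":45},{"ax":0,"ay":0,"az":0,"tx":0,"ty":-42,"tz":-1,"gripper":45},{"ax":0,"ay":0,"az":0,"tx":0,"ty":-42,"tz":-1,"gripper":45},{"ax":0,"ay":0,"az":0,"tx":0,"ty":-42,"tz":-1,"gripper":45},{"ax":0,"ay":0,"az":0,"tx":0,"ty":-42,"tz":-1,"gripper":45},{"ax":0,"ay":0,"az":0,"tx":0,"ty":-42,"tz":-1,"gripper":45},{"ax":0,"ay":0,"az":0,"tx":0,"ty":-42,"tz":-1,"gripper":45}]' >/dev/null
python3 -m inch '[{"ax":0,"ay":0,"az":0,"tx":0,"ty":-42,"tz":-1,"gripper":45},{"ax":0,"ay":0,"az":0,"tx":0,"ty":-42,"tz":-1,"gripper":45},{"ax":0,"ay":0,"az":0,"tx":0,"ty":-42,"tz":-1,"gripper":45},{"ax":0,"ay":0,"az":0,"tx":0,"ty":-42,"tz":-1,"gripper":45},{"ax":0,"ay":0,"az":0,"tx":0,"ty":-42,"tz":-1,"gripper":45},{"ax":0,"ay":0,"az":0,"tx":0,"ty":-40,"tz":-0.7,"gripper":45},{"ax":0,"ay":0,"az":0,"tx":0,"ty":-28,"tz":0,"gripper":45},{"ax":0,"ay":0,"az":0,"tx":0,"ty":-15,"tz":0,"gripper":45}]' >/dev/null
python3 -m inch '[{"ax":0,"ay":0,"az":0,"tx":0,"ty":0,"tz":0,"gripper":45},{"ax":0,"ay":0,"az":0,"tx":0,"ty":0,"tz":0,"gripper":45},{"ax":0,"ay":0,"az":0,"tx":0,"ty":0,"tz":0,"gripper":45}]' >/dev/null
python3 st.py 440.4 -260.2 66.2
```

```text
t 22.6 pos [ 440.  -259.4  166.3] yaw 81.37 down [-0.     0.001 -1.   ] q [-0.53  0.25 -0.1   1.22  0.   -0.38] F [-0.7  0.  -1.8] w 50.3
go tool mm [100.1  -0.8   0.6]
```

```bash
python3 -m inch '[{"ax":0,"ay":0,"az":0,"tx":30,"ty":-0.8,"tz":0.3,"gripper":45},{"ax":0,"ay":0,"az":0,"tx":40,"ty":0,"tz":0,"gripper":45},{"ax":0,"ay":0,"az":0,"tx":18,"ty":0,"tz":0,"gripper":45},{"ax":0,"ay":0,"az":0,"tx":7,"ty":0,"tz":0,"gripper":45},{"ax":0,"ay":0,"az":0,"tx":2,"ty":0,"tz":0,"gripper":45},{"ax":0,"ay":0,"az":0,"tx":0,"ty":0,"tz":0,"gripper":45},{"ax":0,"ay":0,"az":0,"tx":0,"ty":0,"tz":0,"gripper":45},{"ax":0,"ay":0,"az":0,"tx":0,"ty":0,"tz":0,"gripper":45}]' >/dev/null
python3 st.py 440.4 -260.2 66.2
```

```text
t 23.4 pos [ 440.7 -261.7   70.5] yaw 81.31 down [ 0.001 -0.001 -1.   ] q [-0.54  0.31 -0.27  0.99  0.   -0.38] F [ 0.7 -1.2 -3.7] w 50.7
go tool mm [ 4.3  1.5 -0.5]
```

```bash
python3 -m inch '[{"ax":0,"ay":0,"az":0,"tx":2,"ty":0,"tz":0,"gripper":45},{"ax":0,"ay":0,"az":0,"tx":2,"ty":0,"tz":0,"gripper":45},{"ax":0,"ay":0,"az":0,"tx":0.5,"ty":0,"tz":0,"gripper":45},{"ax":0,"ay":0,"az":0,"tx":0,"ty":0,"tz":0,"gripper":45},{"ax":0,"ay":0,"az":0,"tx":0,"ty":0,"tz":0,"gripper":45},{"ax":0,"ay":0,"az":0,"tx":0,"ty":0,"tz":0,"gripper":45}]' >/dev/null
python3 st.py 440.4 -260.2 66.2
python3 -m inch '[{"ax":0,"ay":0,"az":0,"tx":0,"ty":0,"tz":0,"gripper":80},{"ax":0,"ay":0,"az":0,"tx":0,"ty":0,"tz":0,"gripper":80},{"ax":0,"ay":0,"az":0,"tx":0,"ty":0,"tz":0,"gripper":80},{"ax":0,"ay":0,"az":0,"tx":0,"ty":0,"tz":0,"gripper":80},{"ax":0,"ay":0,"az":0,"tx":-25,"ty":0,"tz":0,"gripper":80},{"ax":0,"ay":0,"az":0,"tx":-45,"ty":0,"tz":0,"gripper":80},{"ax":0,"ay":0,"az":0,"tx":-43,"ty":0,"tz":0,"gripper":80},{"ax":0,"ay":0,"az":0,"tx":0,"ty":0,"tz":0,"gripper":80}]' >/dev/null
python3 st.py 590 -80 180
```

```text
t 23.9 pos [ 440.7 -261.7   66.2] yaw 81.3 down [ 0.002 -0.001 -1.   ] q [-0.54  0.31 -0.28  0.98  0.   -0.38] F [-3.1  3.6 15.2] w 50.5
go tool mm [-0.   1.5 -0.5]
t 24.8 pos [ 442.3 -262.8  183.4] yaw 81.3 down [ 0.007 -0.004 -1.   ] q [-0.54  0.24 -0.07  1.26  0.   -0.38] F [-0.4  0.3 -1.4] w 80.0
go tool mm [  3.7 203.  118.4]
```

```bash
python3 -m inch '[{"ax":0,"ay":0,"az":0,"tx":0,"ty":39,"tz":12,"gripper":80},{"ax":0,"ay":0,"az":0,"tx":0,"ty":39,"tz":12,"gripper":80},{"ax":0,"ay":0,"az":0,"tx":0,"ty":39,"tz":12,"gripper":80},{"ax":0,"ay":0,"az":0,"tx":0,"ty":39,"tz":12,"gripper":80},{"ax":0,"ay":0,"az":0,"tx":0,"ty":39,"tz":12,"gripper":80},{"ax":0,"ay":0,"az":0,"tx":0,"ty":39,"tz":12,"gripper":80},{"ax":0,"ay":0,"az":0,"tx":0,"ty":39,"tz":11,"gripper":80},{"ax":0,"ay":0,"az":0,"tx":0,"ty":0,"tz":0,"gripper":80}]' >/dev/null
python3 -m inch '[{"ax":0,"ay":0,"az":0,"tx":0,"ty":0,"tz":0,"gripper":80},{"ax":0,"ay":0,"az":0,"tx":0,"ty":0,"tz":0,"gripper":80},{"ax":0,"ay":0,"az":0,"tx":0,"ty":0,"tz":0,"gripper":80},{"ax":0,"ay":0,"az":0,"tx":0,"ty":0,"tz":0,"gripper":80}]' >/dev/null
python3 st.py 535 255 180
python3 - <<'E'
from h import *
s=r.read_state(); f=vision.grab_frame("wrist"); f["s"]=s; np.save("w1.npy",f,allow_pickle=True); cv2.imwrite("pics/w1.png",f["color"]); 
g=vision.grab_frame("top"); cv2.imwrite("pics/top1.png",g["color"])
E
```

```text
t 25.9 pos [563.1  -5.  178.2] yaw 81.23 down [ 0. -0. -1.] q [-0.01  0.35  0.07  1.29 -0.    0.14] F [-0.2 -0.2 -0. ] w 79.8
go tool mm [ -1.8 252.7 -67.5]
```

View pics/w1.png

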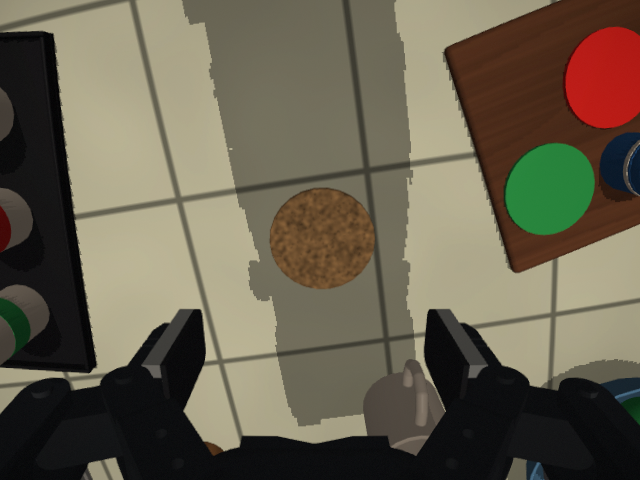

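View pics/top1.png

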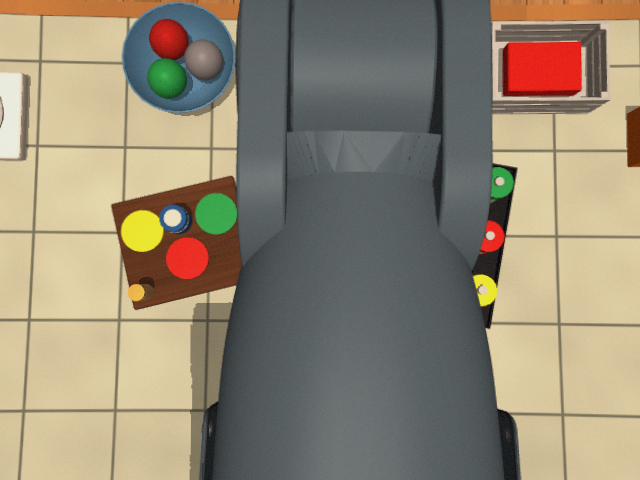

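The wrist view has the trivet at (322.5,238.5). In the top view all three canisters stand in the tray, and the bare coasters are at Y (142,231), R (187.5,258) and G (216.5,213.5).

```bash
python3 -m inch '[{"ax":0,"ay":0,"az":0,"tx":0,"ty":36,"tz":-9.6,"gripper":80},{"ax":0,"ay":0,"az":0,"tx":0,"ty":36,"tz":-9.6,"gripper":80},{"ax":0,"ay":0,"az":0,"tx":0,"ty":36,"tz":-9.6,"gripper":80},{"ax":0,"ay":0,"az":0,"tx":0,"ty":36,"tz":-9.6,"gripper":80},{"ax":0,"ay":0,"az":0,"tx":0,"ty":36,"tz":-9.6,"gripper":80},{"ax":0,"ay":0,"az":0,"tx":0,"ty":36,"tz":-9.6,"gripper":80},{"ax":0,"ay":0,"az":0,"tx":0,"ty":36,"tz":-9.6,"gripper":80},{"ax":0,"ay":0,"az":0,"tx":0,"ty":0,"tz":0,"gripper":80}]' >/dev/null
python3 -m inch '[{"ax":0,"ay":0,"az":0,"tx":0,"ty":0,"tz":0,"gripper":80},{"ax":0,"ay":0,"az":0,"tx":0,"ty":0,"tz":0,"gripper":80},{"ax":0,"ay":0,"az":0,"tx":0,"ty":0,"tz":0,"gripper":80},{"ax":0,"ay":0,"az":0,"tx":0,"ty":0,"tz":0,"gripper":80}]' >/dev/null
python3 - <<'E'
from h import *
s=r.read_state(); f=vision.grab_frame("wrist"); f["s"]=s; np.save("w2.npy",f,allow_pickle=True); cv2.imwrite("pics/w2.png",f["color"]); 
f=np.load("w1.npy",allow_pickle=True).item(); P=wpose(f)
print("triv",np.round(pix2world(f,322.5,238.5,.008,P),4),"cG",np.round(pix2world(f,549.5,189,.016,P),4))
g=np.load("top0.npy",allow_pickle=True).item()
for n,u,v in(("cY",142,231),("cR",187.5,258),("cG",216.5,213.5)): print(n,np.round(pix2world(g,u,v,.016),4))
E
```

```text
triv [ 0.5897 -0.002   0.008 ] cG [0.574  0.1886 0.016 ]
cY [0.5422 0.3198 0.016 ]
cR [0.4937 0.2365 0.016 ]
cG [0.5756 0.1857 0.016 ]
```

View pics/w2.png

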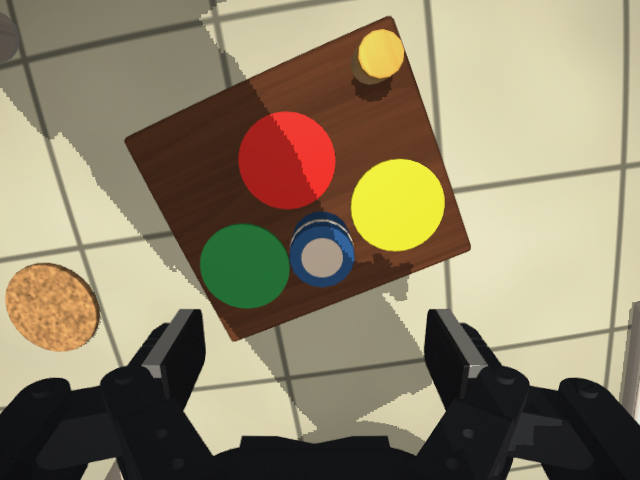

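The wrist view has the coasters at R (287,160), Y (398,205) and G (244.5,266), and the crock disc at (322,258). The shaker is still standing.

```bash
python3 - <<'E'
from h import *
f=np.load("w2.npy",allow_pickle=True).item(); P=wpose(f)
for n,u,v,z in(("cR",287,160,.016),("cY",398,205,.016),("cG",244.5,266,.016),("crock",322,257.5,.06)): print(n,np.round(pix2world(f,u,v,z,P),4))
E
python3 st.py 560.6 255 110
```

```text
cR [0.4915 0.2395 0.016 ]
cY [0.5408 0.3222 0.016 ]
cG [0.5734 0.1886 0.016 ]
crock [0.5603 0.2562 0.06  ]
t 27.3 pos [535.3 254.4 178.2] yaw 81.24 down [ 0.  0. -1.] q [ 0.44  0.41  0.16  1.32 -0.    0.6 ] F [ 0.4 -0.3  0.9] w 79.9
go tool mm [68.2  4.4 24.9]
```

```bash
python3 -m inch '[{"ax":0,"ay":0,"az":0,"tx":20,"ty":4.4,"tz":24.9,"gripper":85},{"ax":0,"ay":0,"az":0,"tx":45,"ty":0,"tz":0,"gripper":85},{"ax":0,"ay":0,"az":0,"tx":45,"ty":0,"tz":0,"gripper":85},{"ax":0,"ay":0,"az":0,"tx":30,"ty":0,"tz":0,"gripper":85},{"ax":0,"ay":0,"az":0,"tx":12,"ty":0,"tz":0,"gripper":85},{"ax":0,"ay":0,"az":0,"tx":0,"ty":0,"tz":0,"gripper":85},{"ax":0,"ay":0,"az":0,"tx":0,"ty":0,"tz":0,"gripper":85},{"ax":0,"ay":0,"az":0,"tx":0,"ty":0,"tz":0,"gripper":85}]' >/dev/null
python3 st.py 560.9 254.9 22
```

```text
t 28.1 pos [561.6 256.2  28.1] yaw 81.3 down [ 0.003  0.001 -1.   ] q [ 0.43  0.54 -0.03  1.    0.    0.58] F [-0.2 -0.2 -0.5] w 85.1
go tool mm [ 6.1 -1.4 -0.5]
```

```bash
python3 -m inch '[{"ax":0,"ay":0,"az":0,"tx":3,"ty":-1.2,"tz":-0.5,"gripper":85},{"ax":0,"ay":0,"az":0,"tx":0,"ty":0,"tz":0,"gripper":85},{"ax":0,"ay":0,"az":0,"tx":0,"ty":0,"tz":0,"gripper":85}]' >/dev/null
python3 st.py 560.9 254.9 22
python3 -m inch '[{"ax":0,"ay":0,"az":0,"tx":0,"ty":0,"tz":0,"gripper":41},{"ax":0,"ay":0,"az":0,"tx":0,"ty":0,"tz":0,"gripper":41},{"ax":0,"ay":0,"az":0,"tx":0,"ty":0,"tz":0,"gripper":41},{"ax":0,"ay":0,"az":0,"tx":0,"ty":0,"tz":0,"gripper":41},{"ax":0,"ay":0,"az":0,"tx":0,"ty":0,"tz":0,"gripper":41},{"ax":0,"ay":0,"az":0,"tx":0,"ty":0,"tz":0,"gripper":41},{"ax":0,"ay":0,"az":0,"tx":0,"ty":0,"tz":0,"gripper":41},{"ax":0,"ay":0,"az":0,"tx":0,"ty":0,"tz":0,"gripper":41}]' 30 >/dev/null
python3 st.py 591.2 -3.8 80
```

```text
t 28.4 pos [559.8 254.6  23.4] yaw 81.3 down [ 0.  0. -1.] q [ 0.43  0.54 -0.04  0.99  0.    0.58] F [ 0.4  0.1 -0.1] w 85.0
go tool mm [1.4 0.4 1.1]
t 29.2 pos [559.7 254.6  23.4] yaw 81.3 down [ 0.  0. -1.] q [ 0.43  0.54 -0.04  0.99 -0.    0.58] F [-2.3 -1.4  5.8] w 46.6
go tool mm [ -56.6 -250.7   70.2]
```

```bash
python3 -m inch '[{"ax":0,"ay":0,"az":0,"tx":-15,"ty":0,"tz":0,"gripper":41},{"ax":0,"ay":0,"az":0,"tx":-35,"ty":0,"tz":0,"gripper":41},{"ax":0,"ay":0,"az":0,"tx":-10,"ty":0,"tz":0,"gripper":41},{"ax":0,"ay":0,"az":0,"tx":0,"ty":0,"tz":0,"gripper":41}]' >/dev/null
python3 -m inch '[{"ax":0,"ay":0,"az":0,"tx":0,"ty":-20,"tz":5.5,"gripper":41},{"ax":0,"ay":0,"az":0,"tx":0,"ty":-36,"tz":10,"gripper":41},{"ax":0,"ay":0,"az":0,"tx":0,"ty":-36,"tz":10,"gripper":41},{"ax":0,"ay":0,"az":0,"tx":0,"ty":-36,"tz":10,"gripper":41},{"ax":0,"ay":0,"az":0,"tx":0,"ty":-36,"tz":10,"gripper":41},{"ax":0,"ay":0,"az":0,"tx":0,"ty":-36,"tz":10,"gripper":41},{"ax":0,"ay":0,"az":0,"tx":0,"ty":-36,"tz":10,"gripper":41},{"ax":0,"ay":0,"az":0,"tx":0,"ty":-15,"tz":3.7,"gripper":41}]' >/dev/null
python3 -m inch '[{"ax":0,"ay":0,"az":0,"tx":0,"ty":0,"tz":0,"gripper":41},{"ax":0,"ay":0,"az":0,"tx":0,"ty":0,"tz":0,"gripper":41},{"ax":0,"ay":0,"az":0,"tx":20,"ty":0,"tz":0,"gripper":41},{"ax":0,"ay":0,"az":0,"tx":25,"ty":0,"tz":0,"gripper":41},{"ax":0,"ay":0,"az":0,"tx":10,"ty":0,"tz":0,"gripper":41},{"ax":0,"ay":0,"az":0,"tx":0,"ty":0,"tz":0,"gripper":41},{"ax":0,"ay":0,"az":0,"tx":0,"ty":0,"tz":0,"gripper":41},{"ax":0,"ay":0,"az":0,"tx":0,"ty":0,"tz":0,"gripper":41}]' >/dev/null
python3 st.py 590.2 -4 19.4
```

```text
t 31.2 pos [590.9  -3.7  29.2] yaw 81.32 down [ 0.002  0.    -1.   ] q [-0.01  0.49 -0.11  0.97  0.    0.15] F [ 0.8  0.9 -1.2] w 46.8
go tool mm [ 9.8 -0.4 -0.6]
```

```bash
python3 -m inch '[{"ax":0,"ay":0,"az":0,"tx":5,"ty":0,"tz":0,"gripper":41},{"ax":0,"ay":0,"az":0,"tx":3,"ty":0,"tz":0,"gripper":41},{"ax":0,"ay":0,"az":0,"tx":0,"ty":0,"tz":0,"gripper":41},{"ax":0,"ay":0,"az":0,"tx":0,"ty":0,"tz":0,"gripper":41},{"ax":0,"ay":0,"az":0,"tx":0,"ty":0,"tz":0,"gripper":41}]' >/dev/null
python3 st.py 590.2 -4 19.4
```

```text
t 31.7 pos [590.2  -4.   20.2] yaw 81.3 down [ 0.  0. -1.] q [-0.01  0.5  -0.12  0.95  0.    0.15] F [-0.1  0.3 -0.9] w 46.5
go tool mm [0.8 0.  0. ]
```

```bash
python3 -m inch '[{"ax":0,"ay":0,"az":0,"tx":1,"ty":0,"tz":0,"gripper":41},{"ax":0,"ay":0,"az":0,"tx":0,"ty":0,"tz":0,"gripper":41},{"ax":0,"ay":0,"az":0,"tx":0,"ty":0,"tz":0,"gripper":41}]' >/dev/null
python3 st.py 590.2 -4 19.4
python3 -m inch '[{"ax":0,"ay":0,"az":0,"tx":0,"ty":0,"tz":0,"gripper":80},{"ax":0,"ay":0,"az":0,"tx":0,"ty":0,"tz":0,"gripper":80},{"ax":0,"ay":0,"az":0,"tx":0,"ty":0,"tz":0,"gripper":80},{"ax":0,"ay":0,"az":0,"tx":0,"ty":0,"tz":0,"gripper":80},{"ax":0,"ay":0,"az":0,"tx":-25,"ty":0,"tz":0,"gripper":80},{"ax":0,"ay":0,"az":0,"tx":-45,"ty":0,"tz":0,"gripper":80},{"ax":0,"ay":0,"az":0,"tx":-45,"ty":0,"tz":0,"gripper":80},{"ax":0,"ay":0,"az":0,"tx":-45,"ty":0,"tz":-25,"gripper":80}]' >/dev/null
python3 -m inch '[{"ax":0,"ay":0,"az":0,"tx":0,"ty":0,"tz":0,"gripper":80},{"ax":0,"ay":0,"az":0,"tx":0,"ty":0,"tz":0,"gripper":80},{"ax":0,"ay":0,"az":0,"tx":0,"ty":0,"tz":0,"gripper":80},{"ax":0,"ay":0,"az":0,"tx":0,"ty":0,"tz":0,"gripper":80}]' >/dev/null
python3 st.py 440.7 -261.7 180
python3 - <<'E'
from h import *
s=r.read_state(); f=vision.grab_frame("wrist"); f["s"]=s; np.save("w3.npy",f,allow_pickle=True); cv2.imwrite("pics/w3.png",f["color"])
E
```

```text
t 32.0 pos [590.3  -4.   19.4] yaw 81.3 down [ 0.001 -0.    -1.   ] q [-0.01  0.5  -0.12  0.95 -0.    0.15] F [-0.8 -0.3  4.9] w 47.2
go tool mm [ 0.  -0.  -0.1]
t 33.2 pos [ 5.657e+02 -4.000e-01  1.765e+02] yaw 81.3 down [-0.002 -0.    -1.   ] q [-0.    0.36  0.08  1.29 -0.    0.15] F [-0.1  0.  -0.2] w 79.5
go tool mm [  -3.3 -277.2  -84. ]
```

View pics/w3.png

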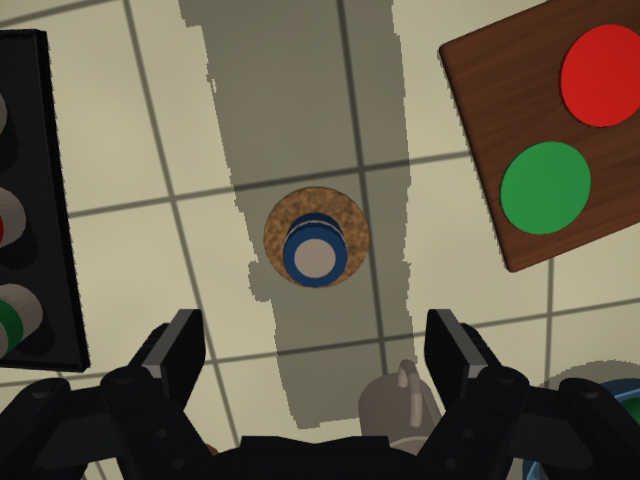

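The crock stands on the trivet, with the trivet centre at (316.5,238) and the crock top disc at (315,257.5). I'll compute the offset and head for yellow.

```bash
python3 - <<'E'
from h import *
f=np.load("w3.npy",allow_pickle=True).item(); P=wpose(f)
for n,u,v,z in(("triv",316.5,238,.008),("crock",315,257.5,.056)): print(n,np.round(pix2world(f,u,v,z,P),4))
E
python3 -m inch '[{"ax":0,"ay":0,"az":0,"tx":0,"ty":-39.5,"tz":-12,"gripper":80},{"ax":0,"ay":0,"az":0,"tx":0,"ty":-39.5,"tz":-12,"gripper":80},{"ax":0,"ay":0,"az":0,"tx":0,"ty":-39.5,"tz":-12,"gripper":80},{"ax":0,"ay":0,"az":0,"tx":0,"ty":-39.5,"tz":-12,"gripper":80},{"ax":0,"ay":0,"az":0,"tx":0,"ty":-39.5,"tz":-12,"gripper":80},{"ax":0,"ay":0,"az":0,"tx":0,"ty":-39.5,"tz":-12,"gripper":80},{"ax":0,"ay":0,"az":0,"tx":0,"ty":-39.5,"tz":-12,"gripper":80},{"ax":0,"ay":0,"az":0,"tx":0,"ty":0,"tz":0,"gripper":80}]' >/dev/null
python3 -m inch '[{"ax":0,"ay":0,"az":0,"tx":0,"ty":0,"tz":0,"gripper":80},{"ax":0,"ay":0,"az":0,"tx":0,"ty":0,"tz":0,"gripper":80}]' >/dev/null
python3 st.py 440.7 -261.7 66.2
```

```text
triv [ 0.5901 -0.0022  0.008 ]
crock [ 0.5904 -0.0036  0.056 ]
t 34.2 pos [ 441.5 -260.3  177.4] yaw 81.33 down [-0.001  0.001 -1.   ] q [-0.53  0.25 -0.07  1.25  0.   -0.38] F [-0.1 -0.2 -1.3] w 80.0
go tool mm [111.2  -1.6  -0.5]
```

```bash
python3 -m inch '[{"ax":0,"ay":0,"az":0,"tx":30,"ty":-1.4,"tz":-0.5,"gripper":85},{"ax":0,"ay":0,"az":0,"tx":45,"ty":0,"tz":0,"gripper":85},{"ax":0,"ay":0,"az":0,"tx":25,"ty":0,"tz":0,"gripper":85},{"ax":0,"ay":0,"az":0,"tx":9,"ty":0,"tz":0,"gripper":85},{"ax":0,"ay":0,"az":0,"tx":0,"ty":0,"tz":0,"gripper":85},{"ax":0,"ay":0,"az":0,"tx":0,"ty":0,"tz":0,"gripper":85},{"ax":0,"ay":0,"az":0,"tx":0,"ty":0,"tz":0,"gripper":85}]' >/dev/null
python3 st.py 440.7 -261.7 66.2
```

```text
t 35.0 pos [ 441.6 -262.6   70.3] yaw 81.32 down [ 0.002 -0.001 -1.   ] q [-0.54  0.31 -0.27  0.99  0.   -0.39] F [-1.  -0.1  0.1] w 84.9
go tool mm [ 4.1  0.8 -1. ]
```

```bash
python3 -m inch '[{"ax":0,"ay":0,"az":0,"tx":2,"ty":0.5,"tz":-0.6,"gripper":85},{"ax":0,"ay":0,"az":0,"tx":0,"ty":0,"tz":0,"gripper":85},{"ax":0,"ay":0,"az":0,"tx":0,"ty":0,"tz":0,"gripper":85}]' >/dev/null
python3 st.py 440.7 -261.7 66.2
python3 -m inch '[{"ax":0,"ay":0,"az":0,"tx":0,"ty":0,"tz":0,"gripper":45},{"ax":0,"ay":0,"az":0,"tx":0,"ty":0,"tz":0,"gripper":45},{"ax":0,"ay":0,"az":0,"tx":0,"ty":0,"tz":0,"gripper":45},{"ax":0,"ay":0,"az":0,"tx":0,"ty":0,"tz":0,"gripper":45},{"ax":0,"ay":0,"az":0,"tx":0,"ty":0,"tz":0,"gripper":45},{"ax":0,"ay":0,"az":0,"tx":0,"ty":0,"tz":0,"gripper":45},{"ax":0,"ay":0,"az":0,"tx":0,"ty":0,"tz":0,"gripper":45},{"ax":0,"ay":0,"az":0,"tx":0,"ty":0,"tz":0,"gripper":45}]' 40 >/dev/null
python3 st.py 440.7 -261.7 66.2
python3 -m inch '[{"ax":0,"ay":0,"az":0,"tx":-15,"ty":0,"tz":0,"gripper":45},{"ax":0,"ay":0,"az":0,"tx":-35,"ty":0,"tz":0,"gripper":45},{"ax":0,"ay":0,"az":0,"tx":-40,"ty":0,"tz":0,"gripper":45},{"ax":0,"ay":0,"az":0,"tx":-10,"ty":0,"tz":0,"gripper":45},{"ax":0,"ay":0,"az":0,"tx":0,"ty":0,"tz":0,"gripper":45},{"ax":0,"ay":0,"az":0,"tx":0,"ty":0,"tz":0,"gripper":45}]' >/dev/null
python3 st.py 543.5 321.1 167
```

```text
t 35.2 pos [ 440.1 -261.7   67.1] yaw 81.3 down [ 0. -0. -1.] q [-0.54  0.31 -0.28  0.98  0.   -0.38] F [ 0.8 -0.2  0.5] w 84.9
go tool mm [0.9 0.1 0.6]
t 36.0 pos [ 440.2 -261.7   67.1] yaw 81.3 down [ 0. -0. -1.] q [-0.54  0.31 -0.28  0.98  0.   -0.38] F [-0.5  1.   5.3] w 50.7
go tool mm [0.9 0.1 0.5]
t 36.6 pos [ 439.6 -261.4  165.5] yaw 81.3 down [-0.001  0.001 -1.   ] q [-0.54  0.25 -0.1   1.22  0.   -0.38] F [-0.3 -0.2 -3.7] w 50.6
go tool mm [ -1.2 591.5  14.6]
```

```bash
python3 -m inch '[{"ax":0,"ay":0,"az":0,"tx":0,"ty":15,"tz":1,"gripper":45},{"ax":0,"ay":0,"az":0,"tx":0,"ty":30,"tz":1,"gripper":45},{"ax":0,"ay":0,"az":0,"tx":0,"ty":42,"tz":1,"gripper":45},{"ax":0,"ay":0,"az":0,"tx":0,"ty":42,"tz":1,"gripper":45},{"ax":0,"ay":0,"az":0,"tx":0,"ty":42,"tz":1,"gripper":45},{"ax":0,"ay":0,"az":0,"tx":0,"ty":42,"tz":1,"gripper":45},{"ax":0,"ay":0,"az":0,"tx":0,"ty":42,"tz":1,"gripper":45},{"ax":0,"ay":0,"az":0,"tx":0,"ty":42,"tz":1,"gripper":45}]' >/dev/null
python3 -m inch '[{"ax":0,"ay":0,"az":0,"tx":0,"ty":42,"tz":1,"gripper":45},{"ax":0,"ay":0,"az":0,"tx":0,"ty":42,"tz":1,"gripper":45},{"ax":0,"ay":0,"az":0,"tx":0,"ty":42,"tz":1,"gripper":45},{"ax":0,"ay":0,"az":0,"tx":0,"ty":42,"tz":1,"gripper":45},{"ax":0,"ay":0,"az":0,"tx":0,"ty":42,"tz":1,"gripper":45},{"ax":0,"ay":0,"az":0,"tx":0,"ty":40,"tz":1,"gripper":45},{"ax":0,"ay":0,"az":0,"tx":0,"ty":29,"tz":0,"gripper":45},{"ax":0,"ay":0,"az":0,"tx":0,"ty":15,"tz":0,"gripper":45}]' >/dev/null
python3 -m inch '[{"ax":0,"ay":0,"az":0,"tx":0,"ty":0,"tz":0,"gripper":45},{"ax":0,"ay":0,"az":0,"tx":0,"ty":0,"tz":0,"gripper":45},{"ax":0,"ay":0,"az":0,"tx":0,"ty":0,"tz":0,"gripper":45},{"ax":0,"ay":0,"az":0,"tx":0,"ty":0,"tz":0,"gripper":45}]' >/dev/null
python3 st.py 543 321.1 79.1
```

```text
t 38.6 pos [543.1 319.7 166.8] yaw 81.25 down [-0. -0. -1.] q [ 0.53  0.5   0.26  1.34 -0.    0.68] F [ 0.6 -0.5 -2.7] w 50.9
go tool mm [87.7  1.4 -0.3]
```

```bash
python3 -m inch '[{"ax":0,"ay":0,"az":0,"tx":30,"ty":0.8,"tz":-0.4,"gripper":45},{"ax":0,"ay":0,"az":0,"tx":35,"ty":0,"tz":0,"gripper":45},{"ax":0,"ay":0,"az":0,"tx":14,"ty":0,"tz":0,"gripper":45},{"ax":0,"ay":0,"az":0,"tx":3,"ty":0,"tz":0,"gripper":45},{"ax":0,"ay":0,"az":0,"tx":0,"ty":0,"tz":0,"gripper":45},{"ax":0,"ay":0,"az":0,"tx":0,"ty":0,"tz":0,"gripper":45},{"ax":0,"ay":0,"az":0,"tx":0,"ty":0,"tz":0,"gripper":45},{"ax":0,"ay":0,"az":0,"tx":0,"ty":0,"tz":0,"gripper":45}]' >/dev/null
python3 st.py 543 321.1 79.1
```

```text
t 39.5 pos [543.4 321.5  85.7] yaw 81.3 down [ 0.001  0.001 -1.   ] q [0.53 0.53 0.11 1.15 0.   0.69] F [ 0.1 -0.2 -2.2] w 50.5
go tool mm [ 6.6 -0.5 -0.4]
```

```bash
python3 -m inch '[{"ax":0,"ay":0,"az":0,"tx":4,"ty":-0.3,"tz":-0.3,"gripper":45},{"ax":0,"ay":0,"az":0,"tx":1.5,"ty":0,"tz":0,"gripper":45},{"ax":0,"ay":0,"az":0,"tx":0,"ty":0,"tz":0,"gripper":45},{"ax":0,"ay":0,"az":0,"tx":0,"ty":0,"tz":0,"gripper":45},{"ax":0,"ay":0,"az":0,"tx":0,"ty":0,"tz":0,"gripper":45},{"ax":0,"ay":0,"az":0,"tx":0,"ty":0,"tz":0,"gripper":45}]' >/dev/null
python3 st.py 543 321.1 79.1
```

```text
t 40.0 pos [542.6 321.   79.2] yaw 81.3 down [-0. -0. -1.] q [0.53 0.53 0.09 1.13 0.   0.69] F [-0.2  0.3 -2.6] w 50.7
go tool mm [0.1 0.2 0.4]
```

```bash
python3 -m inch '[{"ax":0,"ay":0,"az":0,"tx":0.8,"ty":0,"tz":0.3,"gripper":45},{"ax":0,"ay":0,"az":0,"tx":0,"ty":0,"tz":0,"gripper":45},{"ax":0,"ay":0,"az":0,"tx":0,"ty":0,"tz":0,"gripper":45}]' >/dev/null
python3 st.py
python3 -m inch '[{"ax":0,"ay":0,"az":0,"tx":0,"ty":0,"tz":0,"gripper":80},{"ax":0,"ay":0,"az":0,"tx":0,"ty":0,"tz":0,"gripper":80},{"ax":0,"ay":0,"az":0,"tx":0,"ty":0,"tz":0,"gripper":80},{"ax":0,"ay":0,"az":0,"tx":0,"ty":0,"tz":0,"gripper":80},{"ax":0,"ay":0,"az":0,"tx":-25,"ty":0,"tz":0,"gripper":80},{"ax":0,"ay":0,"az":0,"tx":-45,"ty":0,"tz":0,"gripper":80},{"ax":0,"ay":0,"az":0,"tx":-35,"ty":0,"tz":0,"gripper":80},{"ax":0,"ay":0,"az":0,"tx":0,"ty":0,"tz":0,"gripper":80}]' >/dev/null
python3 st.py 529.4 -276.4 180
```

```text
t 40.4 pos [543.1 321.1  79.2] yaw 81.3 down [ 0.001  0.    -1.   ] q [ 0.53  0.53  0.09  1.13 -0.    0.69] F [-2.8 -1.4  6.3] w 51.1
t 41.1 pos [544.8 322.1 188.7] yaw 81.3 down [ 0.006  0.004 -1.   ] q [ 0.53  0.5   0.31  1.38 -0.    0.69] F [ 0.6 -0.3 -0.2] w 80.0
go tool mm [   6.4 -594.    75.2]
```

```bash
python3 -m inch '[{"ax":0,"ay":0,"az":0,"tx":0,"ty":-42.3,"tz":5.5,"gripper":85},{"ax":0,"ay":0,"az":0,"tx":0,"ty":-42.3,"tz":5.5,"gripper":85},{"ax":0,"ay":0,"az":0,"tx":0,"ty":-42.3,"tz":5.5,"gripper":85},{"ax":0,"ay":0,"az":0,"tx":0,"ty":-42.3,"tz":5.5,"gripper":85},{"ax":0,"ay":0,"az":0,"tx":0,"ty":-42.3,"tz":5.5,"gripper":85},{"ax":0,"ay":0,"az":0,"tx":0,"ty":-42.3,"tz":5.5,"gripper":85},{"ax":0,"ay":0,"az":0,"tx":0,"ty":-42.3,"tz":5.5,"gripper":85}]' >/dev/null
python3 -m inch '[{"ax":0,"ay":0,"az":0,"tx":0,"ty":-42.3,"tz":5.5,"gripper":85},{"ax":0,"ay":0,"az":0,"tx":0,"ty":-42.3,"tz":5.5,"gripper":85},{"ax":0,"ay":0,"az":0,"tx":0,"ty":-42.3,"tz":5.5,"gripper":85},{"ax":0,"ay":0,"az":0,"tx":0,"ty":-42.3,"tz":5.5,"gripper":85},{"ax":0,"ay":0,"az":0,"tx":0,"ty":-42.3,"tz":5.5,"gripper":85},{"ax":0,"ay":0,"az":0,"tx":0,"ty":-42.3,"tz":5.5,"gripper":85},{"ax":0,"ay":0,"az":0,"tx":0,"ty":-42.3,"tz":5.5,"gripper":85},{"ax":0,"ay":0,"az":0,"tx":0,"ty":0,"tz":0,"gripper":85}]' >/dev/null
python3 -m inch '[{"ax":0,"ay":0,"az":0,"tx":0,"ty":0,"tz":0,"gripper":85},{"ax":0,"ay":0,"az":0,"tx":0,"ty":0,"tz":0,"gripper":85},{"ax":0,"ay":0,"az":0,"tx":0,"ty":0,"tz":0,"gripper":85}]' >/dev/null
python3 st.py 529.4 -276.4 67.5
```

```text
t 43.0 pos [ 529.7 -275.   183.6] yaw 81.38 down [-0.  0. -1.] q [-0.48  0.42  0.19  1.34  0.   -0.33] F [ 0.6  0.4 -0.3] w 84.6
go tool mm [116.1  -1.4  -0. ]
```

```bash
python3 -m inch '[{"ax":0,"ay":0,"az":0,"tx":30,"ty":-0.6,"tz":-0.4,"gripper":85},{"ax":0,"ay":0,"az":0,"tx":45,"ty":0,"tz":0,"gripper":85},{"ax":0,"ay":0,"az":0,"tx":30,"ty":0,"tz":0,"gripper":85},{"ax":0,"ay":0,"az":0,"tx":10,"ty":0,"tz":0,"gripper":85},{"ax":0,"ay":0,"az":0,"tx":0,"ty":0,"tz":0,"gripper":85},{"ax":0,"ay":0,"az":0,"tx":0,"ty":0,"tz":0,"gripper":85},{"ax":0,"ay":0,"az":0,"tx":0,"ty":0,"tz":0,"gripper":85}]' >/dev/null
python3 st.py 529.4 -276.4 67.5
```

```text
t 43.6 pos [ 530.1 -277.    70.4] yaw 81.31 down [ 0.003 -0.001 -1.   ] q [-0.48  0.47 -0.03  1.07  0.   -0.33] F [-0.4 -0.3  0.5] w 85.2
go tool mm [ 2.9  0.5 -0.8]
```

```bash
python3 -m inch '[{"ax":0,"ay":0,"az":0,"tx":1,"ty":0.3,"tz":0,"gripper":85},{"ax":0,"ay":0,"az":0,"tx":0,"ty":0,"tz":0,"gripper":85},{"ax":0,"ay":0,"az":0,"tx":0,"ty":0,"tz":0,"gripper":85}]' >/dev/null
python3 -m inch '[{"ax":0,"ay":0,"az":0,"tx":0,"ty":0,"tz":0,"gripper":45},{"ax":0,"ay":0,"az":0,"tx":0,"ty":0,"tz":0,"gripper":45},{"ax":0,"ay":0,"az":0,"tx":0,"ty":0,"tz":0,"gripper":45},{"ax":0,"ay":0,"az":0,"tx":0,"ty":0,"tz":0,"gripper":45},{"ax":0,"ay":0,"az":0,"tx":0,"ty":0,"tz":0,"gripper":45},{"ax":0,"ay":0,"az":0,"tx":0,"ty":0,"tz":0,"gripper":45},{"ax":0,"ay":0,"az":0,"tx":0,"ty":0,"tz":0,"gripper":45},{"ax":0,"ay":0,"az":0,"tx":0,"ty":0,"tz":0,"gripper":45}]' 40 >/dev/null
python3 st.py 529.4 -276.4 66.9
python3 -m inch '[{"ax":0,"ay":0,"az":0,"tx":-15,"ty":0,"tz":0,"gripper":45},{"ax":0,"ay":0,"az":0,"tx":-35,"ty":0,"tz":0,"gripper":45},{"ax":0,"ay":0,"az":0,"tx":-40,"ty":0,"tz":0,"gripper":45},{"ax":0,"ay":0,"az":0,"tx":-10,"ty":0,"tz":0,"gripper":45},{"ax":0,"ay":0,"az":0,"tx":0,"ty":0,"tz":0,"gripper":45},{"ax":0,"ay":0,"az":0,"tx":0,"ty":0,"tz":0,"gripper":45}]' >/dev/null
python3 st.py 493.7 237.5 167
```

```text
t 44.8 pos [ 529.3 -276.3   67.8] yaw 81.31 down [ 0.001 -0.    -1.   ] q [-0.48  0.47 -0.03  1.06  0.   -0.33] F [0.  2.5 5.9] w 50.9
go tool mm [ 0.9 -0.1  0.2]
t 45.4 pos [ 528.5 -276.   166. ] yaw 81.3 down [-0.002  0.001 -1.   ] q [-0.48  0.43  0.15  1.3  -0.   -0.33] F [ 0.1 -0.2 -3.3] w 50.6
go tool mm [-5.000e-01  5.024e+02 -1.121e+02]
```

```bash
python3 -m inch '[{"ax":0,"ay":0,"az":0,"tx":0,"ty":15,"tz":-3.4,"gripper":45},{"ax":0,"ay":0,"az":0,"tx":0,"ty":30,"tz":-6.8,"gripper":45},{"ax":0,"ay":0,"az":0,"tx":0,"ty":40,"tz":-9,"gripper":45},{"ax":0,"ay":0,"az":0,"tx":0,"ty":40,"tz":-9,"gripper":45},{"ax":0,"ay":0,"az":0,"tx":0,"ty":40,"tz":-9,"gripper":45},{"ax":0,"ay":0,"az":0,"tx":0,"ty":40,"tz":-9,"gripper":45},{"ax":0,"ay":0,"az":0,"tx":0,"ty":40,"tz":-9,"gripper":45},{"ax":0,"ay":0,"az":0,"tx":0,"ty":40,"tz":-9,"gripper":45}]' >/dev/null
python3 -m inch '[{"ax":0,"ay":0,"az":0,"tx":0,"ty":40,"tz":-9,"gripper":45},{"ax":0,"ay":0,"az":0,"tx":0,"ty":40,"tz":-9,"gripper":45},{"ax":0,"ay":0,"az":0,"tx":0,"ty":40,"tz":-9,"gripper":45},{"ax":0,"ay":0,"az":0,"tx":0,"ty":40,"tz":-9,"gripper":45},{"ax":0,"ay":0,"az":0,"tx":0,"ty":35,"tz":-7.3,"gripper":45},{"ax":0,"ay":0,"az":0,"tx":0,"ty":15,"tz":-3.2,"gripper":45},{"ax":0,"ay":0,"az":0,"tx":0,"ty":7,"tz":-1.4,"gripper":45},{"ax":0,"ay":0,"az":0,"tx":0,"ty":0,"tz":0,"gripper":45}]' >/dev/null
python3 -m inch '[{"ax":0,"ay":0,"az":0,"tx":0,"ty":0,"tz":0,"gripper":45},{"ax":0,"ay":0,"az":0,"tx":0,"ty":0,"tz":0,"gripper":45},{"ax":0,"ay":0,"az":0,"tx":0,"ty":0,"tz":0,"gripper":45},{"ax":0,"ay":0,"az":0,"tx":0,"ty":0,"tz":0,"gripper":45}]' >/dev/null
python3 st.py 493.6 237.5 79.8
```

```text
t 47.4 pos [494.3 236.3 167.6] yaw 81.25 down [ 0.  0. -1.] q [ 0.45  0.32  0.    1.25 -0.    0.6 ] F [ 0.  -0.6 -2.7] w 50.6
go tool mm [87.8  1.  -0.9]
```

```bash
python3 -m inch '[{"ax":0,"ay":0,"az":0,"tx":30,"ty":0.7,"tz":-1,"gripper":45},{"ax":0,"ay":0,"az":0,"tx":35,"ty":0,"tz":0,"gripper":45},{"ax":0,"ay":0,"az":0,"tx":16,"ty":0,"tz":0,"gripper":45},{"ax":0,"ay":0,"az":0,"tx":3,"ty":0,"tz":0,"gripper":45},{"ax":0,"ay":0,"az":0,"tx":0,"ty":0,"tz":0,"gripper":45},{"ax":0,"ay":0,"az":0,"tx":0,"ty":0,"tz":0,"gripper":45},{"ax":0,"ay":0,"az":0,"tx":0,"ty":0,"tz":0,"gripper":45},{"ax":0,"ay":0,"az":0,"tx":0,"ty":0,"tz":0,"gripper":45}]' >/dev/null
python3 st.py 493.6 237.5 79.8
```

```text
t 48.1 pos [493.8 238.   84.3] yaw 81.3 down [ 0.001  0.001 -1.   ] q [ 0.45  0.36 -0.15  1.05 -0.    0.6 ] F [ 0.4 -0.1 -3.2] w 50.7
go tool mm [ 4.5 -0.5 -0.1]
```

```bash
python3 -m inch '[{"ax":0,"ay":0,"az":0,"tx":2.5,"ty":-0.3,"tz":0,"gripper":45},{"ax":0,"ay":0,"az":0,"tx":1,"ty":0,"tz":0,"gripper":45},{"ax":0,"ay":0,"az":0,"tx":0,"ty":0,"tz":0,"gripper":45},{"ax":0,"ay":0,"az":0,"tx":0,"ty":0,"tz":0,"gripper":45},{"ax":0,"ay":0,"az":0,"tx":0,"ty":0,"tz":0,"gripper":45}]' >/dev/null
python3 st.py 493.6 237.5 79.8
```

```text
t 48.6 pos [493.2 237.4  80. ] yaw 81.3 down [-0. -0. -1.] q [ 0.45  0.37 -0.16  1.04  0.    0.6 ] F [-0.5  0.3 -3.5] w 50.6
go tool mm [0.2 0.2 0.4]
```

```bash
python3 -m inch '[{"ax":0,"ay":0,"az":0,"tx":0.8,"ty":0,"tz":0.3,"gripper":45},{"ax":0,"ay":0,"az":0,"tx":0,"ty":0,"tz":0,"gripper":45},{"ax":0,"ay":0,"az":0,"tx":0,"ty":0,"tz":0,"gripper":45}]' >/dev/null
python3 st.py
python3 -m inch '[{"ax":0,"ay":0,"az":0,"tx":0,"ty":0,"tz":0,"gripper":80},{"ax":0,"ay":0,"az":0,"tx":0,"ty":0,"tz":0,"gripper":80},{"ax":0,"ay":0,"az":0,"tx":0,"ty":0,"tz":0,"gripper":80},{"ax":0,"ay":0,"az":0,"tx":0,"ty":0,"tz":0,"gripper":80},{"ax":0,"ay":0,"az":0,"tx":-25,"ty":0,"tz":0,"gripper":80},{"ax":0,"ay":0,"az":0,"tx":-45,"ty":0,"tz":0,"gripper":80},{"ax":0,"ay":0,"az":0,"tx":-35,"ty":0,"tz":0,"gripper":80},{"ax":0,"ay":0,"az":0,"tx":0,"ty":0,"tz":0,"gripper":80}]' >/dev/null
python3 st.py 618 -292.5 180
```

```text
t 49.0 pos [493.8 237.5  79.8] yaw 81.3 down [ 0.001  0.    -1.   ] q [ 0.45  0.37 -0.16  1.04 -0.    0.6 ] F [-1.8 -0.3  6.5] w 50.8
t 49.8 pos [495.5 238.4 189. ] yaw 81.3 down [ 0.006  0.003 -1.   ] q [0.45 0.31 0.04 1.29 0.   0.6 ] F [ 1.  -0.3  0.2] w 79.9
go tool mm [   8.1 -506.3  201.3]
```

```bash
python3 -m inch '[{"ax":0,"ay":0,"az":0,"tx":0,"ty":-42,"tz":17,"gripper":85},{"ax":0,"ay":0,"az":0,"tx":0,"ty":-42,"tz":17,"gripper":85},{"ax":0,"ay":0,"az":0,"tx":0,"ty":-42,"tz":17,"gripper":85},{"ax":0,"ay":0,"az":0,"tx":0,"ty":-42,"tz":17,"gripper":85},{"ax":0,"ay":0,"az":0,"tx":0,"ty":-42,"tz":17,"gripper":85},{"ax":0,"ay":0,"az":0,"tx":0,"ty":-42,"tz":17,"gripper":85}]' >/dev/null
python3 -m inch '[{"ax":0,"ay":0,"az":0,"tx":0,"ty":-42,"tz":17,"gripper":85},{"ax":0,"ay":0,"az":0,"tx":0,"ty":-42,"tz":17,"gripper":85},{"ax":0,"ay":0,"az":0,"tx":0,"ty":-42,"tz":17,"gripper":85},{"ax":0,"ay":0,"az":0,"tx":0,"ty":-42,"tz":17,"gripper":85},{"ax":0,"ay":0,"az":0,"tx":0,"ty":-42,"tz":17,"gripper":85},{"ax":0,"ay":0,"az":0,"tx":0,"ty":-42,"tz":17,"gripper":85},{"ax":0,"ay":0,"az":0,"tx":0,"ty":0,"tz":0,"gripper":85},{"ax":0,"ay":0,"az":0,"tx":0,"ty":0,"tz":0,"gripper":85}]' >/dev/null
python3 -m inch '[{"ax":0,"ay":0,"az":0,"tx":0,"ty":0,"tz":0,"gripper":85},{"ax":0,"ay":0,"az":0,"tx":0,"ty":0,"tz":0,"gripper":85}]' >/dev/null
python3 st.py 618 -292.5 66
```

```text
t 51.4 pos [ 619.  -290.5  184.5] yaw 81.38 down [ 0.  0. -1.] q [-0.44  0.63  0.52  1.46  0.   -0.29] F [0.5 0.6 0.8] w 84.6
go tool mm [118.5  -2.2  -0.7]
```

```bash
python3 -m inch '[{"ax":0,"ay":0,"az":0,"tx":30,"ty":-1.4,"tz":-1,"gripper":85},{"ax":0,"ay":0,"az":0,"tx":45,"ty":0,"tz":0,"gripper":85},{"ax":0,"ay":0,"az":0,"tx":30,"ty":0,"tz":0,"gripper":85},{"ax":0,"ay":0,"az":0,"tx":12,"ty":0,"tz":0,"gripper":85},{"ax":0,"ay":0,"az":0,"tx":0,"ty":0,"tz":0,"gripper":85},{"ax":0,"ay":0,"az":0,"tx":0,"ty":0,"tz":0,"gripper":85},{"ax":0,"ay":0,"az":0,"tx":0,"ty":0,"tz":0,"gripper":85}]' >/dev/null
python3 st.py 618 -292.5 66
```

```text
t 52.0 pos [ 618.9 -293.2   69.4] yaw 81.31 down [ 0.003 -0.001 -1.   ] q [-0.44  0.65  0.27  1.19  0.   -0.29] F [0.3 0.6 0.5] w 84.9
go tool mm [ 3.4  0.6 -1. ]
```

```bash
python3 -m inch '[{"ax":0,"ay":0,"az":0,"tx":1,"ty":0.4,"tz":0,"gripper":85},{"ax":0,"ay":0,"az":0,"tx":0,"ty":0,"tz":0,"gripper":85},{"ax":0,"ay":0,"az":0,"tx":0,"ty":0,"tz":0,"gripper":85}]' >/dev/null
python3 -m inch '[{"ax":0,"ay":0,"az":0,"tx":0,"ty":0,"tz":0,"gripper":45},{"ax":0,"ay":0,"az":0,"tx":0,"ty":0,"tz":0,"gripper":45},{"ax":0,"ay":0,"az":0,"tx":0,"ty":0,"tz":0,"gripper":45},{"ax":0,"ay":0,"az":0,"tx":0,"ty":0,"tz":0,"gripper":45},{"ax":0,"ay":0,"az":0,"tx":0,"ty":0,"tz":0,"gripper":45},{"ax":0,"ay":0,"az":0,"tx":0,"ty":0,"tz":0,"gripper":45},{"ax":0,"ay":0,"az":0,"tx":0,"ty":0,"tz":0,"gripper":45},{"ax":0,"ay":0,"az":0,"tx":0,"ty":0,"tz":0,"gripper":45}]' 40 >/dev/null
python3 st.py 618 -292.5 65
python3 -m inch '[{"ax":0,"ay":0,"az":0,"tx":-15,"ty":0,"tz":0,"gripper":45},{"ax":0,"ay":0,"az":0,"tx":-35,"ty":0,"tz":0,"gripper":45},{"ax":0,"ay":0,"az":0,"tx":-40,"ty":0,"tz":0,"gripper":45},{"ax":0,"ay":0,"az":0,"tx":-10,"ty":0,"tz":0,"gripper":45},{"ax":0,"ay":0,"az":0,"tx":0,"ty":0,"tz":0,"gripper":45},{"ax":0,"ay":0,"az":0,"tx":0,"ty":0,"tz":0,"gripper":45}]' >/dev/null
python3 st.py 576.9 187.8 167
```

```text
t 53.1 pos [ 618.  -292.5   66.5] yaw 81.31 down [ 0. -0. -1.] q [-0.44  0.65  0.26  1.18  0.   -0.29] F [-0.   2.2  6. ] w 51.0
go tool mm [ 1.5 -0.  -0. ]
t 53.8 pos [ 617.4 -292.3  164.5] yaw 81.3 down [-0.002  0.001 -1.   ] q [-0.44  0.63  0.47  1.42 -0.   -0.29] F [-0.   0.9 -2.4] w 50.8
go tool mm [  -2.   468.5 -112.6]
```

```bash
python3 -m inch '[{"ax":0,"ay":0,"az":0,"tx":0,"ty":15,"tz":-3.6,"gripper":45},{"ax":0,"ay":0,"az":0,"tx":0,"ty":30,"tz":-7.3,"gripper":45},{"ax":0,"ay":0,"az":0,"tx":0,"ty":40,"tz":-9.6,"gripper":45},{"ax":0,"ay":0,"az":0,"tx":0,"ty":40,"tz":-9.6,"gripper":45},{"ax":0,"ay":0,"az":0,"tx":0,"ty":40,"tz":-9.6,"gripper":45},{"ax":0,"ay":0,"az":0,"tx":0,"ty":40,"tz":-9.6,"gripper":45},{"ax":0,"ay":0,"az":0,"tx":0,"ty":40,"tz":-9.6,"gripper":45},{"ax":0,"ay":0,"az":0,"tx":0,"ty":40,"tz":-9.6,"gripper":45}]' >/dev/null
python3 -m inch '[{"ax":0,"ay":0,"az":0,"tx":0,"ty":40,"tz":-9.6,"gripper":45},{"ax":0,"ay":0,"az":0,"tx":0,"ty":40,"tz":-9.6,"gripper":45},{"ax":0,"ay":0,"az":0,"tx":0,"ty":40,"tz":-9.6,"gripper":45},{"ax":0,"ay":0,"az":0,"tx":0,"ty":35,"tz":-8.4,"gripper":45},{"ax":0,"ay":0,"az":0,"tx":0,"ty":20,"tz":-4.8,"gripper":45},{"ax":0,"ay":0,"az":0,"tx":0,"ty":8,"tz":-1.9,"gripper":45},{"ax":0,"ay":0,"az":0,"tx":0,"ty":0,"tz":0,"gripper":45},{"ax":0,"ay":0,"az":0,"tx":0,"ty":0,"tz":0,"gripper":45}]' >/dev/null
python3 -m inch '[{"ax":0,"ay":0,"az":0,"tx":0,"ty":0,"tz":0,"gripper":45},{"ax":0,"ay":0,"az":0,"tx":0,"ty":0,"tz":0,"gripper":45},{"ax":0,"ay":0,"az":0,"tx":0,"ty":0,"tz":0,"gripper":45}]' >/dev/null
python3 st.py 576.9 187.8 78.5
```

```text
t 55.6 pos [577.6 186.4 166.3] yaw 81.25 down [ 0. -0. -1.] q [ 0.31  0.45  0.18  1.31 -0.    0.47] F [-0.1 -1.9 -1.2] w 50.8
go tool mm [87.8  1.2 -0.9]
```

```bash
python3 -m inch '[{"ax":0,"ay":0,"az":0,"tx":30,"ty":0.8,"tz":-1,"gripper":45},{"ax":0,"ay":0,"az":0,"tx":35,"ty":0,"tz":0,"gripper":45},{"ax":0,"ay":0,"az":0,"tx":16,"ty":0,"tz":0,"gripper":45},{"ax":0,"ay":0,"az":0,"tx":3,"ty":0,"tz":0,"gripper":45},{"ax":0,"ay":0,"az":0,"tx":0,"ty":0,"tz":0,"gripper":45},{"ax":0,"ay":0,"az":0,"tx":0,"ty":0,"tz":0,"gripper":45},{"ax":0,"ay":0,"az":0,"tx":0,"ty":0,"tz":0,"gripper":45},{"ax":0,"ay":0,"az":0,"tx":0,"ty":0,"tz":0,"gripper":45}]' >/dev/null
python3 st.py 576.9 187.8 78.5
```

```text
t 56.5 pos [577.1 188.2  83.1] yaw 81.3 down [ 0.001  0.    -1.   ] q [0.32 0.48 0.02 1.11 0.   0.47] F [ 0.4  0.7 -2.2] w 50.9
go tool mm [ 4.6 -0.4 -0.2]
```

```bash
python3 -m inch '[{"ax":0,"ay":0,"az":0,"tx":2.5,"ty":-0.3,"tz":0,"gripper":45},{"ax":0,"ay":0,"az":0,"tx":1,"ty":0,"tz":0,"gripper":45},{"ax":0,"ay":0,"az":0,"tx":0,"ty":0,"tz":0,"gripper":45},{"ax":0,"ay":0,"az":0,"tx":0,"ty":0,"tz":0,"gripper":45},{"ax":0,"ay":0,"az":0,"tx":0,"ty":0,"tz":0,"gripper":45}]' >/dev/null
python3 st.py 576.9 187.8 78.5
python3 -m inch '[{"ax":0,"ay":0,"az":0,"tx":0.8,"ty":0,"tz":0.3,"gripper":45},{"ax":0,"ay":0,"az":0,"tx":0,"ty":0,"tz":0,"gripper":45},{"ax":0,"ay":0,"az":0,"tx":0,"ty":0,"tz":0,"gripper":45}]' >/dev/null
python3 st.py
```

```text
t 57.0 pos [576.5 187.8  78.7] yaw 81.3 down [-0. -0. -1.] q [0.31 0.48 0.01 1.1  0.   0.47] F [-0.6 -0.5 -1.4] w 50.8
go tool mm [0.2 0.1 0.4]
t 57.2 pos [577.1 187.8  78.5] yaw 81.3 down [ 0.001  0.    -1.   ] q [ 0.31  0.48  0.01  1.1  -0.    0.47] F [-2.1 -0.4  4.7] w 51.2
```

Green is seated. I'll release, rise and back off so the top camera sees everything.

```bash
python3 -m inch '[{"ax":0,"ay":0,"az":0,"tx":0,"ty":0,"tz":0,"gripper":80},{"ax":0,"ay":0,"az":0,"tx":0,"ty":0,"tz":0,"gripper":80},{"ax":0,"ay":0,"az":0,"tx":0,"ty":0,"tz":0,"gripper":80},{"ax":0,"ay":0,"az":0,"tx":0,"ty":0,"tz":0,"gripper":80},{"ax":0,"ay":0,"az":0,"tx":-25,"ty":0,"tz":0,"gripper":80},{"ax":0,"ay":0,"az":0,"tx":-45,"ty":0,"tz":0,"gripper":80},{"ax":0,"ay":0,"az":0,"tx":-45,"ty":0,"tz":0,"gripper":80},{"ax":0,"ay":0,"az":0,"tx":-15,"ty":0,"tz":0,"gripper":80}]' >/dev/null
python3 -m inch '[{"ax":0,"ay":0,"az":0,"tx":0,"ty":-40,"tz":-20,"gripper":80},{"ax":0,"ay":0,"az":0,"tx":0,"ty":-40,"tz":-20,"gripper":80},{"ax":0,"ay":0,"az":0,"tx":0,"ty":-40,"tz":-20,"gripper":80},{"ax":0,"ay":0,"az":0,"tx":0,"ty":-40,"tz":-20,"gripper":80},{"ax":0,"ay":0,"az":0,"tx":0,"ty":-40,"tz":-10,"gripper":80},{"ax":0,"ay":0,"az":0,"tx":0,"ty":-40,"tz":-10,"gripper":80},{"ax":0,"ay":0,"az":0,"tx":0,"ty":-40,"tz":-10,"gripper":80},{"ax":0,"ay":0,"az":0,"tx":0,"ty":-40,"tz":-10,"gripper":80}]' >/dev/null
python3 -m inch '[{"ax":0,"ay":0,"az":0,"tx":0,"ty":-40,"tz":-20,"gripper":80},{"ax":0,"ay":0,"az":0,"tx":0,"ty":-40,"tz":-20,"gripper":80},{"ax":0,"ay":0,"az":0,"tx":0,"ty":-40,"tz":-20,"gripper":80},{"ax":0,"ay":0,"az":0,"tx":0,"ty":-40,"tz":-20,"gripper":80},{"ax":0,"ay":0,"az":0,"tx":0,"ty":-30,"tz":-20,"gripper":80},{"ax":0,"ay":0,"az":0,"tx":0,"ty":0,"tz":0,"gripper":80},{"ax":0,"ay":0,"az":0,"tx":0,"ty":0,"tz":0,"gripper":80},{"ax":0,"ay":0,"az":0,"tx":0,"ty":0,"tz":0,"gripper":80}]' >/dev/null
python3 st.py
python3 - <<'E'
from h import *
f=vision.grab_frame("top"); np.save("top2.npy",f,allow_pickle=True)
c=f["color"][170:315,100:365]; cv2.imwrite("pics/top2.png",cv2.resize(c,None,fx=3,fy=3,interpolation=cv2.INTER_CUBIC))
cv2.imwrite("pics/scene2.png",vision.grab_frame("scene")["color"])
E
```

```text
t 59.6 pos [ 282.7 -282.7  207.9] yaw 81.33 down [ 0.  0. -1.] q [-0.79  0.01 -0.27  1.29  0.   -0.63] F [-0.4 -0.3 -0. ] w 79.9
```

View pics/top2.png

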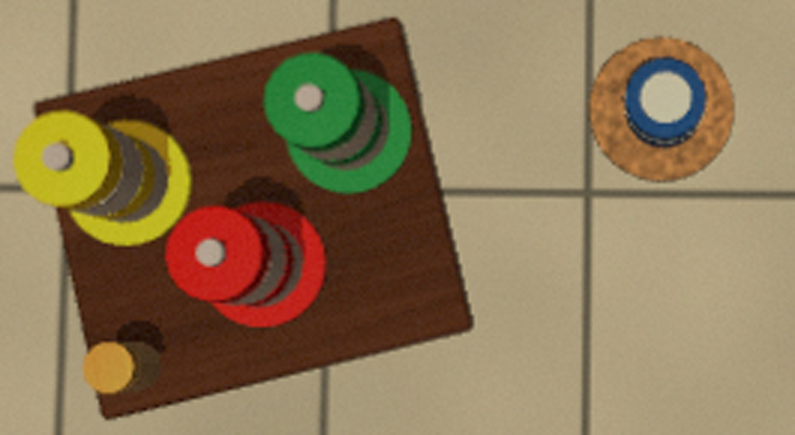

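View pics/scene2.png

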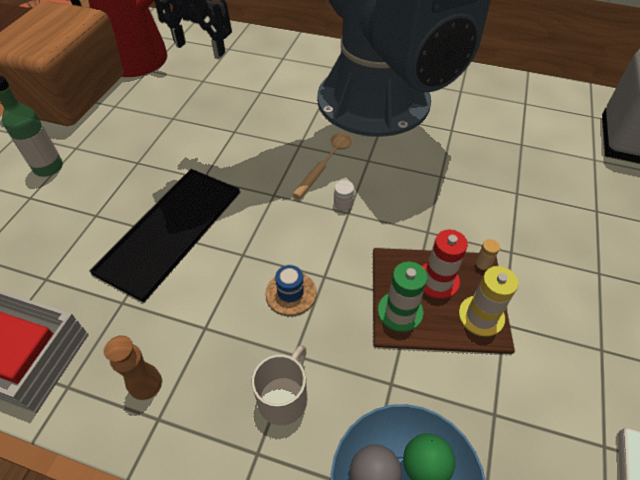

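The top crop has knobs at Y (57,155), G (308,97) and R (210,252). The crock disc is at (665.5,97) over the trivet at (662,109), and the shaker hasn't moved. The scene view shows everything upright and the gripper clear. One numeric check, then I'll hand in.

Run:
```python
from h import *
f=np.load("top2.npy",allow_pickle=True).item()
for n,u,v,z in[("Y",57,155,.134),("G",308,97,.134),("R",210,252,.134),("crock",665.5,97,.056),("triv",662,109,.008),("shaker",108.5,367,.067)]: print(n,np.round(pix2world(f,100+u/3,170+v/3,z),4))
print(r.close_job())
```

```text
Y [0.5445 0.319  0.134 ]
G [0.577  0.1876 0.134 ]
R [0.4937 0.2373 0.134 ]
crock [ 0.5915 -0.0057  0.056 ]
triv [ 0.5918 -0.0051  0.008 ]
shaker [0.4319 0.3101 0.067 ]
the job is handed in; nothing more can be done
None
```

The job is done and handed in at about 60 s of the 144 s limit; the hand-in gives no verdict. I moved the green, red and yellow canisters upright into the tray. Then I set the crock on the trivet, and only after that put each canister back on the coaster of its own colour and backed the open gripper away.

My last camera checks showed:
- **Crock:** it stands upright, about 0.7 mm from the trivet centre by the top camera and about 1.5 mm by the wrist camera.
- **Canisters:** all three stand upright, within about 2.5 mm of their coaster centres and about 1.4 mm of where they started, by the top camera.
- **Shaker:** it is standing, and within 1 mm of its first position.
- **Disagreement:** the wrist and top cameras differ by a steady 2–4 mm. I used their average and the moves between spots, so this should not affect the placings.
- **Forces:** none that I read passed 16 N, but I only read them between moves. No check failed.

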